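Turn a plaster cast out of its mould

TASK

Turn the plaster baluster out of its mould: lift the gate plate out of the mould's end and hang it by its slot on the free middle peg of the stand; then take the mould by its cross bar, tip it gate end down to 45 degrees low over the tray, hold it so for at least half a second while the cast rolls out into the tray, bring it level again and set it back on its battens, square and centred as it stood. The cast is still tender: do not touch it with the gripper, let it drop only from close above the tray, and never tip the mould beyond 60 degrees. Leave the jar, the rubber bowl and the plaster offcut where they are.

Things in the scene. Friction and masses are not known exactly. Their poses are not given: they have to be found in the camera images.
- mould: White plaster trough 150 (x) x 116 (y) x 60 (z) mm, walls 8, floor 10, about 0.45 kg, with a wooden cross bar along y above it (22 mm in x, 24 high, top 117 mm up, uprights 100 mm apart). Origin: centre of underside, z up. The +x end is the gate end: no wall, only the gate. The -x end is walled. Floor ridges hold the cast until the mould is tipped about 33 degrees.
- bar (a point): Centre of the mould's cross bar, at (-15, 0, 105) mm in the mould's frame, axes as the mould's; the place to grip.
- lip (a point): Middle of the mould's floor edge at the gate end, at (75, 0, 10) mm in the mould's frame: the cast leaves over it.
- gate: Aluminium gate plate 8 (x) x 96 (y) x 88 (z) mm, 0.13 kg, upright in slots across the mould's +x end, at (62.5, 0, 10) mm in its frame. Origin: middle of its lower edge, z up, x through its thickness. Draw it straight up 50 mm to free it; it stands 38 mm above the walls. Its hand slot (eye) is 36 wide x 28 high, with 22 mm of solid plate above to grip.
- eye (a point): Centre of the gate's hand slot, at (0, 0, 52) mm in the gate's frame, 36 mm below its top edge.
- cast: White plaster baluster (spool) lying along its y axis: 70 mm long, 54 mm across its end discs, 0.16 kg; origin at its centre. Starts across the mould at (-20, 0, 37) mm in the mould's frame.
- battens: Fixed board 190 x 160 mm with two wooden battens on it, on which the mould stands; origin: centre of the board's underside; the batten tops are 30 mm higher. The mould starts centred on it to some 5 mm with its x along this x.
- tray: Fixed open wooden tray, outside 190 (x) x 200 (y) x 48 (z) mm, walls and floor 8 mm, grey cloth inside; origin: centre of the underside.
- stand: Fixed wooden peg stand; origin on the table at the post's face, which looks to -x. Post 30 mm wide, 190 high. The free peg (y = 0) is a steel rod 12 mm thick pointing to -x, rising to its tip. A crossbar at the post's top runs 135 mm to -y; its shorter peg at y = -115 mm carries a fixed steel template 56 mm wide, 77 to 177 mm high.
- peg_tip (a point): Centre of the free peg's rounded end, at (-90, 0, 190) mm in the stand's frame.
- peg_root (a point): Where the free peg's axis meets the post, at (0, 0, 166) mm in the stand's frame.
- jar: Bystander: closed glass jar, 60 mm in diameter, 105 mm high; origin: centre of its underside.
- bowl: Bystander: black rubber mixing bowl, 110 mm in diameter, 60 mm high; origin: centre of its underside.
- offcut: Bystander: stepped white plaster block 90 x 70 x 70 mm; origin: centre of its underside.
Things that resemble listed ones, but are neither listed nor needed, are in the scene too. Of the things shaped like the gate, the aluminium one is meant. Leave any yellow look-alike of the battens alone.

How it is judged (in metres and radians):
On the way, in this order (a step that is already met when the one before it is completed fails the run):
1. the gate hangs by its slot on the free peg, released (x of eye in the frame of stand between -0.09 and 0 m and y of eye in the frame of stand between -0.02 and 0.02 m and z of eye in the frame of stand between 0.145 and 0.192 m and contact force between the fingers and gate below 0.1 N and linear speed of gate below 0.1 m/s), for 0.2 s.
2. the mould is held tipped, between 38 and 52 degrees, for half a second (angle between mould's own z axis and vertical between 0.663 and 0.908 rad), for 0.5 s.
At the end, for the whole second after the job is handed in: The gate hangs still on the free peg with the peg through its slot; the cast lies at rest inside the tray, on its floor; the mould stands still on the battens, level within 3.4 degrees, within 30 mm of the board's centre and within 15 degrees of square (all of step 1 and x of cast in the frame of tray between -0.09 and 0.09 m and y of cast in the frame of tray between -0.095 and 0.095 m and z of cast in the frame of tray between 0.02 and 0.048 m and linear speed of cast below 0.08 m/s and horizontal distance between mould and battens below 0.03 m and angle between mould's own z axis and vertical below 0.06 rad and z of mould in the frame of battens between 0.025 and 0.037 m and angle between the x axis of mould and the x axis of battens, either way round below 0.26 rad and linear speed of mould below 0.03 m/s); the robot touches nothing.
It fails at once if the gripper touches the cast (contact force between the fingers and cast above 0.5 N).
It fails at once if the cast is dropped from high (faster than 1.8 m/s) (linear speed of cast above 1.8 m/s).
It fails at once if the mould is tipped beyond 60 degrees (angle between mould's own z axis and vertical above 1.06 rad).
It fails at once if a bystander is moved by more than 30 mm or tipped (distance of any of jar, bowl, offcut from where it was at the start of the episode above 0.03 m or angle between any of jar, bowl, offcut's own z axis and vertical above 0.4 rad).
It also fails if it takes over 72 s, if anything falls off the work surface, if the arm or the gripper's body presses on something with over 40 N, if the wrist force passes 120 N, or if a joint passes its speed limit or range.

ROBOT

A 7-joint arm with a two-finger parallel gripper is mounted at the origin on the work surface. World frame = base frame: x ahead of the robot, y to its left, z up, the work surface at z = 0. Lengths are in mm, angles in rad, forces in N, time in s.
With the tool pointing down it reaches from about 425 to 950 mm from the base axis. Payload 16.7 kg.
Tool frame: the origin (TCP) lies midway between the tips of the shut fingers; the grasp point (between the pads) lies 19 mm behind it; z points along the fingers, y is the line along which they close (so a half turn about z gives the same grasp; the last joint's range is limited). The gripper opens to 94 mm and grips with 3 to 60 N. Pads are 16 mm wide; open, the fingers measure 119 mm over their backs; the gripper's body (75 mm by 177 mm) begins 78 mm behind the grasp point.
Start: joints at [1.171, 0.426, 0.074, 1.606, -0.034, 1.111, -0.067], TCP at [167.491, -653.851, 205.467] pointing down, gripper open.
Joint ranges: [-2.85, 2.85], [-0.5, 2.14], [-1.23, 1.37], [0.21, 2.46], [-1.02, 4.16], [0.16, 2.05], [-2.73, 2.73]. Speed limits (rad/s): [1.89, 1.89, 2.39, 2.39, 3.01, 3.01, 3.01].

INTERFACE

Orientations are given as a rotation vector (axis times angle).
In Python, from station import robot gives the robot as it stands.
- The arm moves only by the tool arm_command, never from a script. Its argument "series" is one flat list of numbers, 4 for each row, row after row: the shift along the tool's x, y, z in units of 60 mm (1.0 is 60 mm), then the turn about the tool's z in units of 5 degrees (1.0 is 5 degrees). A call has 1 to 12 rows; each row shifts and turns the commanded pose from where the row before left it, along the tool's axes as they then stand; what a row does not reach is not made up. A row lasts 1/8 s, in which the tool goes at most 62.5 mm and 10.7 degrees, less where a joint would pass 70% of its speed; a pose out of reach is approached as far as the arm can. A call is refused whole if a number of a shift passes 1 or a number of a turn 1, either way. A call with a gripper value outside its range is refused whole. "gripper" is the closure, from -1 (fully open) to 1 (shut), set as the call begins (left out, the last holds). The fingers move at their own pace and stop on an object; the grip force is fixed at half the most. Time passes only in rows, so rows that do not move let the fingers close. It gives the time, the measured TCP pose, the force, the opening and the grip force at its end, in the units of the state.
- robot.observe(): the state, without advancing time (a new reading comes with each control period).
- robot.get_image(name): name is "scene" or "top"; returns the picture (400x640x3 uint8, red, green, blue); there is no depth.
- robot.camera_info(name): a dict with "camera_matrix" (3x3 intrinsics, pixels), "extrinsics" (4x4, takes a point from camera to world coordinates). Camera axes: x right, y up, looking along -z (the intrinsics and any distortion apply to the point x, -y, -z); pixel columns grow to the right and rows downward; lengths in mm; the calibration is good to about 2 mm. A picture is of the moment at which its call begins. camera_info takes no time and is no camera call.
- robot.finish_job(): hands the job in; it is judged then, once.
Trained networks look in the newest picture that a camera, given by its name, has taken for a name from the list of things; names that differ only in an ending like _2 or _b are one class to them, and where a whole thing is asked for, a point or a joint stands for the part that bears it (a point fixed in the world has none). Each returns a list of dicts, best first, with "score" (0 to 1); they miss things now and then, are a little off and sometimes report something else, mostly with a low value. They report only what shows in the picture. A call takes as long as a camera call. They do not tell look-alikes from the thing itself.
- robot.regions_of(query, camera): "pixels" (400x640 bool, what is visible of it) and "uv" ([column, row] in pixels, amid what is visible of it).
- robot.pinpoint(query, camera): "uv" ([column, row] in pixels: a listed point, or the origin of a listed thing).
The state is a dict: "clock": time; "joints": joint angles; "dq": joint speeds; "joint_efforts": joint torques, N m; "position": TCP position; "tool_rot": TCP orientation; "contact_force": force on the tool from outside, world axes, zero at the start; "wrist_torque": the same for the moment, N m; "finger_gap": finger opening in mm; "grip_force": force on a finger pad.
Only numpy, scipy, OpenCV 4.12 (cv2) and the standard library are available. Lean on these libraries where they do the work, as an engineer would, in place of code of your own. Each camera call takes 0.05 s, during which the arm holds its last target. There are 200 camera calls.

## Working session

There is one attempt and no reset: what is moved stays moved. The work goes in short steps, Python scripts to look and compute and a tool call to move; the robot and the scene stay as the last step left them, time stands still between calls to the robot, and variables do not carry over. Pictures are saved under pics/ and viewed, at most 10 in all, crops included, and the job is handed in when it is done.

Besides the shell and the picture viewer there is one more tool, called after "Request:" as a command line: name --argument value ..., lists and objects as JSON in quotes. arm_command: Moves the arm, as the interface text tells. Its arguments: {"type":"object","properties":{"series":{"type":"array","items":{"type":"number"}},"gripper":{"type":"number"}},"required":["series"]}

```bash
mkdir -p pics; cat > h.py <<'E'
import numpy as np, cv2
from station import robot
from scipy.spatial.transform import Rotation as R
def cam(n):
    i=robot.camera_info(n); return np.array(i["camera_matrix"],float),np.array(i["extrinsics"],float),i
def ray(n,uv):
    K,E,i=cam(n); d=np.linalg.inv(K)@np.array([uv[0],uv[1],1.]); d=E[:3,:3]@np.array([d[0],-d[1],-d[2]])
    return E[:3,3],d/np.linalg.norm(d)
def atz(n,uv,z):
    o,d=ray(n,uv); return o+d*(z-o[2])/d[2]
def tri(ua,ub,a="scene",b="top"):
    o1,d1=ray(a,ua);o2,d2=ray(b,ub)
    A=np.stack([d1,-d2],1); t=np.linalg.lstsq(A,o2-o1,rcond=None)[0]
    p,q=o1+d1*t[0],o2+d2*t[1]; return (p+q)/2,np.linalg.norm(p-q)
def proj(n,p):
    K,E,i=cam(n); c=np.linalg.inv(E)@np.append(p,1); v=K@np.array([c[0],-c[1],-c[2]]); return v[:2]/v[2]
def save(n,f):
    im=robot.get_image(n); cv2.imwrite("pics/"+f,im[:,:,::-1]); return im
E
python3 - <<'E'
from h import *
np.set_printoptions(precision=2,suppress=True)
a=save("scene","s0.png");b=save("top","t0.png")
for n in("scene","top"): print({k:v for k,v in cam(n)[2].items()})
for q in["mould","bar","lip","gate","eye","battens","tray","stand","peg_tip","peg_root","jar","bowl","offcut","cast"]:
    print(q,[[(np.round(d["uv"]).tolist(),round(d["score"],2)) for d in robot.pinpoint(q,c)] for c in("scene","top")])
print(robot.observe())
E
```

```text
{'camera_matrix': array([[425.9 ,   0.  , 314.84],
       [  0.  , 425.9 , 194.86],
       [  0.  ,   0.  ,   1.  ]]), 'extrinsics': array([[   0.02,   -0.84,    0.54, 1116.35],
       [   1.  ,    0.01,   -0.01,   60.81],
       [   0.  ,    0.54,    0.84, 1050.59],
       [   0.  ,    0.  ,    0.  ,    1.  ]])}
{'camera_matrix': array([[482.91,   0.  , 319.98],
       [  0.  , 482.91, 198.13],
       [  0.  ,   0.  ,   1.  ]]), 'extrinsics': array([[  -0.01,    0.99,   -0.14,  332.71],
       [  -1.  ,   -0.02,   -0.01,   79.19],
       [  -0.01,    0.14,    0.99, 1611.38],
       [   0.  ,    0.  ,    0.  ,    1.  ]])}
mould [[([364.0, 213.0], 0.88), ([294.0, 185.0], 0.28)], [([287.0, 208.0], 0.78)]]
bar [[([368.0, 195.0], 0.59)], [([286.0, 194.0], 0.71), ([289.0, 200.0], 0.63), ([414.0, 210.0], 0.58)]]
lip [[], [([279.0, 227.0], 0.8)]]
gate [[([393.0, 159.0], 0.96), ([364.0, 193.0], 0.83), ([346.0, 160.0], 0.67), ([296.0, 185.0], 0.33)], [([283.0, 224.0], 0.67), ([249.0, 273.0], 0.61), ([299.0, 268.0], 0.57), ([348.0, 158.0], 0.34)]]
eye [[([397.0, 149.0], 0.94), ([347.0, 154.0],
[... 597 characters left out ...]
 285.0], 0.77)], [([269.0, 154.0], 0.9)]]
offcut [[([186.0, 296.0], 0.92)], [([422.0, 142.0], 0.62), ([342.0, 243.0], 0.54), ([279.0, 224.0], 0.5), ([412.0, 211.0], 0.25)]]
cast [[([363.0, 207.0], 0.6)], [([290.0, 201.0], 0.71), ([422.0, 141.0], 0.71)]]
{'clock': 1.5, 'joints': array([ 1.17,  0.43,  0.07,  1.61, -0.03,  1.11, -0.07]), 'dq': array([-0.,  0., -0.,  0.,  0., -0.,  0.]), 'joint_efforts': array([  0.  , -93.55,   3.66, -45.45,  -0.05,   0.01,  -0.  ]), 'position': array([ 167.5 , -653.89,  205.5 ]), 'tool_rot': array([3.12, 0.39, 0.  ]), 'contact_force': array([ 0.11, -0.14, -0.41]), 'wrist_torque': array([ 0.04,  0.01, -0.  ]), 'grip_force': 0.0, 'finger_gap': 94.04171085326658}
```

View pics/s0.png

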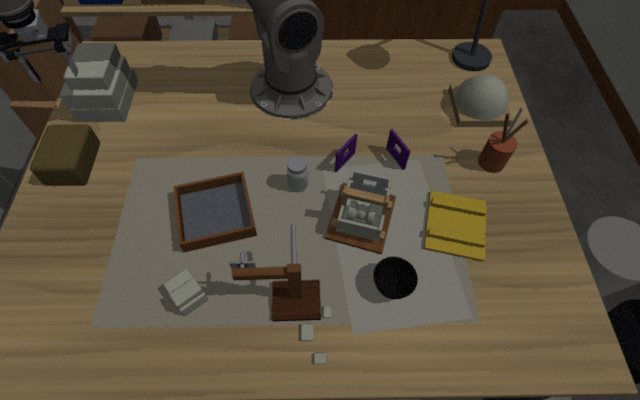

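View pics/t0.png

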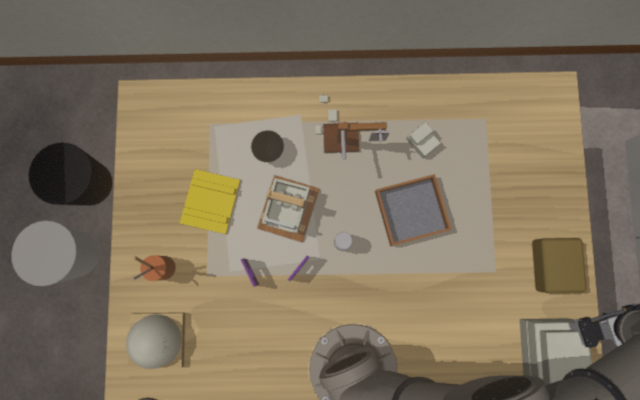

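The scene picture shows the mould at about (362,215) with the aluminium gate at its far (robot-side) end at (370,183). The tray is at (214,211), the stand at (295,290) with its free peg running up to (294,227), the jar at (297,175), the bowl at (395,278) and the offcut at (185,292).

Things that could be taken for the gate:
- purple plates at scene (346,153) and (398,149): wrong colour
- steel template at scene (243,262): fixed to the stand
- aluminium plate in the mould at scene (370,183), top (281,226): this is the one I want

The yellow battens at scene (457,225) are a look-alike, so I leave them alone.

```bash
python3 - <<'E'
from h import *
np.set_printoptions(precision=1,suppress=True)
a=cv2.imread("pics/s0.png");b=cv2.imread("pics/t0.png")
A=cv2.resize(a[160:260,310:410],None,fx=6,fy=6,interpolation=cv2.INTER_CUBIC)[:, :400*1+200]
B=cv2.resize(b[110:250,240:380],(600,600),interpolation=cv2.INTER_CUBIC)
cv2.imwrite("pics/s0c.png",A); cv2.imwrite("pics/t0c.png",B)
for n,s,t in [("mould",(364,213),(287,208)),("bar",(368,195),(286,194)),("gate",(364,193),(283,224)),("eye",(366,180),(281,226)),("tray",(215,214),(413,208)),("root",(293,270),(343,130)),("ptip",(295,225),(340,146)),("jar",(296,184),(341,242))]:
    print(n,*tri(s,t))
for c in("scene","top"):
  for q in("tray","stand","mould"):
    for d in robot.regions_of(q,c)[:3]:
      m=d["pixels"].astype(np.uint8); r=cv2.minAreaRect(cv2.findNonZero(m)); print(c,q,round(d["score"],2),d["uv"],m.sum(),cv2.boxPoints(r).round(1).tolist())
E
```

```text
mould [519.9 208.6  25.6] 5.474208698849763
bar [547.  201.6 160.9] 7.5591614715371716
gate [465.2 215.8  43.2] 3.9554698662789605
eye [454.7 217.4  92.5] 4.658724039099672
tray [ 513.4 -208.2   17.6] 6.416737584310229
root [743.5  21.1 160.7] 1.1883012818542864
ptip [673.3  30.8 240.6] 5.247609011006696
jar [405.8  24.6   4.4] 8.666183816484013
scene tray 0.67 [213.0, 210.6] 5040 [[167.1999969482422, 185.8000030517578], [243.89999389648438, 170.39999389648438], [257.1000061035156, 236.60000610351562], [180.39999389648438, 251.89999389648438]]
scene tray 0.17 [291.1, 286.9] 3122 [[222.39999389648438, 253.60000610351562], [293.8999938964844, 224.1999969482422], [330.79998779296875, 314.20001220703125], [259.29998779296875, 343.5]]
scene stand 0.98 [289.1, 284.9] 3323 [[221.39999389648438, 253.10000610351562], [294.0, 222.6999969482422], [332.20001220703125, 313.8999938964844], [259.6000061035156, 344.29998779296875]]
scene stand 0.65 [210.5, 209.6] 5007 [[166.8000030517578, 186.5], [243.39999389648438, 170.3000030517578], [257.3999938964844, 236.10000610351562], [180.8000030517578, 252.3000030517578]]
scene mould 0.9 [362.9, 205.2] 1803 [[332.79998779296875, 230.6999969482422], [346.20001220703125, 172.89999389648438], [392.1000061035156, 183.5], [378.79998779296875, 241.3000030517578]]
top tray 0.62 [412.8, 209.1] 3678 [[372.8999938964844, 189.60000610351562], [434.20001220703125, 172.10000610351562], [450.5, 229.39999389648438], [389.29998779296875, 246.89999389648438]]
top tray 0.5 [285.2, 207.0] 1656 [[257.8999938964844, 224.1999969482422], [269.79998779296875, 176.89999389648438], [310.0, 187.0], [298.20001220703125, 234.3000030517578]]
top stand 0.83 [345.4, 133.9] 1330 [[324.0, 157.0], [324.0, 123.0], [387.0, 123.0], [387.0, 157.0]]
top mould 0.78 [286.8, 204.3] 1685 [[258.20001220703125, 224.1999969482422], [270.6000061035156, 176.10000610351562], [310.3999938964844, 186.39999389648438], [298.0, 234.5]]
```

View pics/s0c.png

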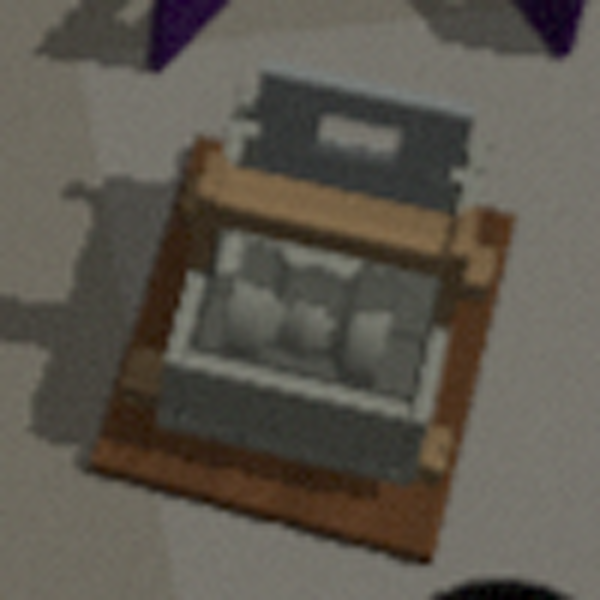

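View pics/t0c.png

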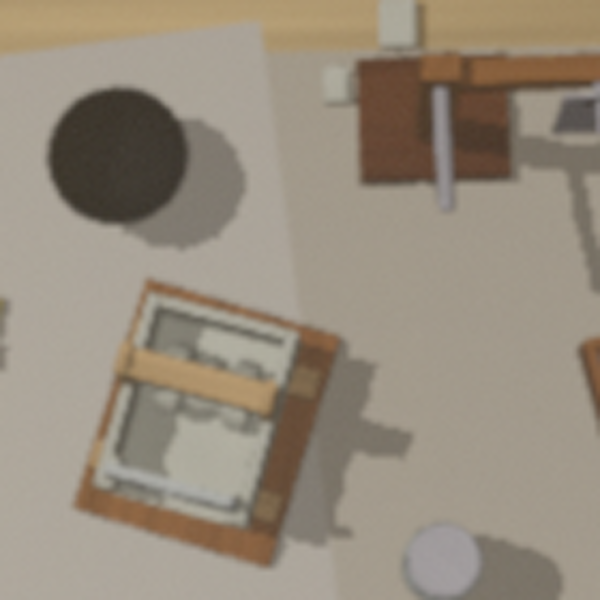

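The crops confirm the choice: the aluminium gate's top edge runs from scene (353,172) to (388,178), and in the top view its middle is about (280,223). The bar's top centre is at scene (365,194) and top (286,199). The free peg in the top view runs from root (342,130) to tip (344,158).

```bash
python3 - <<'E'
from h import *
from scipy.optimize import least_squares
np.set_printoptions(precision=1,suppress=True)
S=lambda U,V:((U+.5)/6-.5+310,(V+.5)/6-.5+160)
T=lambda U,V:((U+.5)/4.2857-.5+240,(V+.5)/4.2857-.5+110)
print("gate top mid",*tri(S(366,92),T(172,486)))
print("bar top mid",*tri(S(332,204),T(198,380)))
print("peg tip",*tri((294,226.5),T(447,207))); print("root",*tri((293.5,267),T(437,88)))
print("board c",*tri(S(310,343),T(210,423)))
def fit(obs,x0):
    f=lambda p:np.concatenate([proj(c,[p[0]+np.cos(p[2])*m[0]-np.sin(p[2])*m[1],p[1]+np.sin(p[2])*m[0]+np.cos(p[2])*m[1],m[2]])-uv for c,uv,m in obs])
    r=least_squares(f,x0,loss="soft_l1"); print(r.x.round(3),"yaw deg",np.degrees(r.x[2]).round(1),"rms px",np.sqrt(np.mean(f(r.x)**2)).round(2)); print(f(r.x).reshape(-1,2)); return r.x
g=np.array
print("mould")
fit([("scene",S(262,72),(62.5,-48,128)),("scene",S(470,112),(62.5,48,128)),("top",T(105,468),(62.5,48,128)) if 0 else ("top",T(105,466),(62.5,48,128)),("top",T(240,503),(62.5,-48,128)),
 ("top",T(198,380),(-15,0,147)),("scene",S(332,204),(-15,0,147)),("top",T(152,293),(-75,58,90)),("top",T(298,334),(-75,-58,90)),("scene",S(163,366),(-75,-58,90)),("scene",S(430,418),(-75,58,90))],[510,210,np.pi+.25])
print("board")
fit([("scene",S(95,465),(-95,-80,10)),("scene",S(432,560),(-95,80,10)),("scene",S(515,213),(95,80,10)),("scene",S(200,135),(95,-80,10)),
 ("top",T(150,280),(-95,80,10)),("top",T(340,340),(-95,-80,10)),("top",T(272,567),(95,-80,10)),("top",T(77,505),(95,80,10))],[510,210,np.pi+.25])
print("stand")
fit([("scene",(294,226.5),(-90,0,190)),("top",T(447,207),(-90,0,190)),("top",T(437,88),(0,0,166)),("top",T(419,54),(30,15,190)),("scene",(293,270),(0,0,166))],[745,20,0])
print("tray")
b=[(372.9,189.6),(434.2,172.1),(450.5,229.4),(389.3,246.9)];s=[(167.2,185.8),(243.9,170.4),(257.1,236.6),(180.4,251.9)]
for z in(0,48):
  for n,q in(("top",b),("scene",s)): print(z,n,*[atz(n,u,z)[:2] for u in q])
print("jar",[atz("top",T(442,562),105)],"bowl",atz("top",T(117,155),60),"offcut",atz("top",(425,140),50))
E
```

```text
gate top mid [461.7 221.8 126.3] 2.6992135230912075
bar top mid [535.1 199.7 148.8] 0.47934175256357453
peg tip [649.   22.3 189.4] 3.1512847763156007
root [740.5  24.2 170.2] 2.112894706467781
board c [520.9 203.7   6.4] 3.46359507260094
mould
[523.2 190.1   3.9] yaw deg 224.2 rms px 25.25
[[  1.1  -2. ]
 [-58.4  12.5]
 [ 50.5 -12.2]
 [ -3.    1.2]
 [ -0.3   0.5]
 [  0.1  -0. ]
 [ 11.7  -2.6]
 [-48.3  13.3]
 [ 57.7 -14.8]
 [-15.8   4.2]]
board
[521.3 282.7   3.5] yaw deg 197.7 rms px 41.78
[[104.3  -0.6]
 [ -5.8   0.5]
 [-45.3   1.4]
 [ 57.5   0. ]
 [  3.8  -0.6]
 [-85.7   0.5]
 [-52.9   1.2]
 [ 38.4   0.2]]
stand
[740.1  23.    0. ] yaw deg 0.3 rms px 1.35
[[-0.6  0.3]
 [-0.6 -0.4]
 [ 0.7  0.5]
 [-0.1 -3.2]
 [ 0.5 -2.4]]
tray
0 top [580.4 -82.3] [ 636.8 -291.2] [ 442.1 -336.2] [ 387.3 -130.9]
0 scene [ 404.6 -361.8] [ 350.8 -138.7] [576.6 -85.5] [ 620.1 -289.4]
48 top [573.  -77.5] [ 627.7 -280.2] [ 438.9 -323.8] [ 385.7 -124.7]
48 scene [ 437.1 -342.5] [ 385.8 -129.6] [601.3 -78.8] [ 642.8 -273.4]
jar [array([405. ,  26.6, 105. ])] bowl [723.2 268.2  60. ] offcut [ 735.8 -254.4   50. ]
```

```bash
cat >> h.py <<'E'
def st():
    o=robot.observe(); M=R.from_rotvec(o["tool_rot"]).as_matrix()
    print("t",round(o["clock"],2),"p",np.round(o["position"],1),"x",M[:,0].round(3),"yawx",np.degrees(np.arctan2(M[1,0],M[0,0])).round(1),"z",M[:,2].round(3),"q",np.round(o["joints"],2),"F",np.round(o["contact_force"],1),"gap",round(o["finger_gap"],1),o["grip_force"]); return np.array(o["position"]),M
def to(P,p=None,M=None):
    o=robot.observe(); M=R.from_rotvec(o["tool_rot"]).as_matrix() if M is None else M; p=o["position"] if p is None else p
    print("units",(M.T@(np.array(P)-p)/60).round(2))
E
python3 - <<'E'
from h import *
from scipy.optimize import least_squares
np.set_printoptions(precision=1,suppress=True)
S=lambda U,V:((U+.5)/6-.5+310,(V+.5)/6-.5+160)
T=lambda U,V:((U+.5)/4.2857-.5+240,(V+.5)/4.2857-.5+110)
def fit(n,obs,x0):
    f=lambda p:np.concatenate([proj(c,[p[0]+np.cos(p[2])*m[0]-np.sin(p[2])*m[1],p[1]+np.sin(p[2])*m[0]+np.cos(p[2])*m[1],m[2]])-uv for c,uv,m in obs])
    r=least_squares(f,x0,loss="soft_l1"); x,y,w=r.x; print(n,r.x,"yaw",np.degrees(w).round(1),"rms",np.sqrt(np.mean(f(r.x)**2)).round(2),f(r.x)); return lambda a,b:np.array([x+np.cos(w)*a-np.sin(w)*b,y+np.sin(w)*a+np.cos(w)*b])
m=fit("mould",[("scene",S(262,72),(62.5,48,128)),("scene",S(470,112),(62.5,-48,128)),("top",T(105,466),(62.5,-48,128)),("top",T(240,503),(62.5,48,128)),
 ("top",T(198,380),(-15,0,147)),("scene",S(332,204),(-15,0,147)),("top",T(152,293),(-75,-58,90)),("top",T(298,334),(-75,58,90)),("scene",S(163,366),(-75,58,90)),("scene",S(430,418),(-75,-58,90))],[510,210,2.85])
print("gate",m(62.5,0),"bar",m(-15,0))
b=fit("board",[("scene",S(95,465),(-95,80,10)),("scene",S(432,560),(-95,-80,10)),("scene",S(515,213),(95,-80,10)),("scene",S(200,135),(95,80,10)),
 ("top",T(150,280),(-95,-80,10)),("top",T(340,340),(-95,80,10)),("top",T(272,567),(95,80,10)),("top",T(77,505),(95,-80,10))],[510,210,2.85])
st()
E
```

```text
mould [521.4 204.8   2.9] yaw 164.5 rms 0.6 [-0.9 -0.9 -0.  -0.1  0.2  0.8 -1.2  0.  -0.4 -0.1  0.3  0.6 -0.7  0.1
  0.2 -0.5 -0.3 -0.4 -0.4  1.1]
gate [461.2 221.5] bar [535.8 200.8]
board [520.  204.    2.8] yaw 162.1 rms 0.7 [-1.3  0.1 -0.   0.1 -0.   0.6 -0.8  0.2 -0.8 -0.1  0.2 -0.5 -0.7  0.8
 -1.2  1.2]
t 1.8 p [ 167.4 -653.9  205.5] x [ 1.   0.2 -0. ] yawx 14.4 z [-0.  0. -1.] q [ 1.2  0.4  0.1  1.6 -0.   1.1 -0.1] F [ 0.2  0.2 -0.2] gap 94.2 0.0
```

```bash
cat >> h.py <<'E'
def plan(ways,turn,p=None,yaw=None):
    # ways: list of (target xyz, rows); turn: per-row units (5deg, + reduces yaw)
    o=robot.observe(); M=R.from_rotvec(o["tool_rot"]).as_matrix()
    p=np.array(o["position"] if p is None else p,float)
    if yaw is not None: c,s=np.cos(np.radians(yaw)),np.sin(np.radians(yaw)); M=np.array([[c,s,0],[s,-c,0],[0,0,-1.]])
    k=0
    for P,n in ways:
        d=(np.array(P)-p)/n; p=np.array(P,float)
        for i in range(n):
            t=turn[k] if k<len(turn) else 0; k+=1
            print(*((M.T@d)/60).round(2),t,sep=",",end=", "); M=M@R.from_rotvec([0,0,np.radians(5*t)]).as_matrix()
        print()
    print("end",p,np.degrees(np.arctan2(M[1,0],M[0,0])))
E
python3 -c "
from h import *
plan([((490,-250,205),9),((480,-75,205),3)],[-1]*12)"
```

```text
0.76,-0.58,0.0,-1, 0.81,-0.51,0.0,-1, 0.85,-0.43,0.0,-1, 0.89,-0.36,0.0,-1, 0.92,-0.28,0.0,-1, 0.94,-0.2,0.0,-1, 0.95,-0.12,0.0,-1, 0.96,-0.03,0.0,-1, 0.96,0.05,0.0,-1, 
0.81,-0.54,0.0,-1, 0.85,-0.47,0.0,-1, 0.89,-0.39,0.0,-1, 
end [480. -75. 205.] 74.36284587871442
```

Request:
arm_command --series '[0.76,-0.58,0,-1,0.81,-0.51,0,-1,0.85,-0.43,0,-1,0.89,-0.36,0,-1,0.92,-0.28,0,-1,0.94,-0.2,0,-1,0.95,-0.12,0,-1,0.96,-0.03,0,-1,0.96,0.05,0,-1,0.81,-0.54,0,-1,0.85,-0.47,0,-1,0.89,-0.39,0,-1]' --gripper -1

```text
clock: 3.3
position: [480.6, -72.8, 205.7]
tool_rot: [2.5, 1.902, 0.0]
contact_force: [0.7, 0.4, -0.5]
finger_gap: 93.7
grip_force: 0.0
```

```bash
python3 -c "
from h import *
st()
plan([((461.2,221.5,180),6),((461.2,221.5,102),3)],[0]*12)"
```

```text
t 3.3 p [480.6 -72.8 205.7] x [ 0.267  0.964 -0.   ] yawx 74.5 z [ 0.001 -0.    -1.   ] q [ 0.44  0.15 -0.46  1.99  0.08  1.02 -0.33] F [ 0.7  0.4 -0.5] gap 93.7 0.0
0.77,-0.27,0.07,0, 0.77,-0.27,0.07,0, 0.77,-0.27,0.07,0, 0.77,-0.27,0.07,0, 0.77,-0.27,0.07,0, 0.77,-0.27,0.07,0, 
0.0,-0.0,0.43,0, 0.0,-0.0,0.43,0, 0.0,-0.0,0.43,0, 
end [461.2 221.5 102. ] 74.52317192503654
```

Request:
arm_command --series '[0.77,-0.27,0.07,0,0.77,-0.27,0.07,0,0.77,-0.27,0.07,0,0.77,-0.27,0.07,0,0.77,-0.27,0.07,0,0.77,-0.27,0.07,0,0,0,0.43,0,0,0,0.43,0,0,0,0.43,0.1]' --gripper 0

```text
clock: 4.42
position: [462.0, 218.7, 102.2]
tool_rot: [2.511, 1.888, 0.001]
contact_force: [-0.3, 0.6, -0.9]
finger_gap: 46.8
grip_force: 0.0
```

```bash
python3 -c "
from h import *
st(); to((461.2,221.5,102))
for c in('scene','top'):
  im=save(c,c[0]+'1.png')
a=cv2.imread('pics/s1.png')[130:230,310:430];b=cv2.imread('pics/t1.png')[170:270,220:340]
cv2.imwrite('pics/c1.png',np.vstack([cv2.resize(a,None,fx=3,fy=3,interpolation=2),cv2.resize(b,None,fx=3,fy=3,interpolation=2)]))"
```

```text
t 4.42 p [462.  218.7 102.2] x [0.278 0.961 0.   ] yawx 73.9 z [ 0.  0. -1.] q [-0.03  0.35 -0.63  2.04  0.28  0.84 -1.1 ] F [-0.3  0.6 -0.9] gap 46.8 0.0
units [ 0.04 -0.03  0.  ]
```

View pics/c1.png

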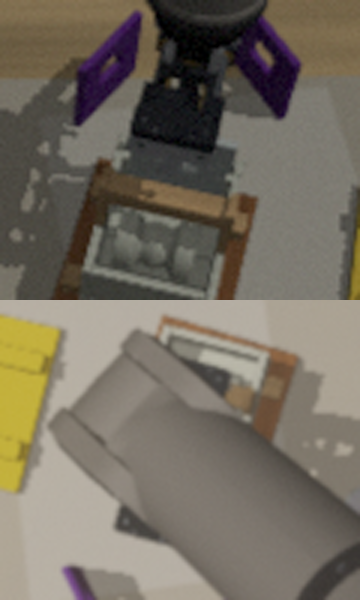

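The crop shows the fingers straddling the gate's top edge (crop (180,140)) and clear of the bar and the cast, so I'm closing the gripper and drawing the gate straight up.

Request:
arm_command --series '[0.04,0,0,0,0,0,0,0,0,0,0,0,0,0,0,0,0,0,0,0,0,0,-0.4,0,0,0,-0.4,0,0,0,-0.4,0,0,0,-0.4,0,0,0,-0.4,0,0,0,0,0]' --gripper 1

```text
clock: 5.9
position: [463.3, 221.3, 224.2]
tool_rot: [2.511, 1.887, 0.004]
contact_force: [-0.1, -0.6, -2.0]
finger_gap: 7.9
grip_force: 30.0
```

```bash
python3 -c "
from h import *
st()
plan([((550,60,222),4),((590,22.7,202),2)],[-1,-1,-1,-.25])
save('scene','s2.png');save('top','t2.png')
for q in('mould','eye','gate'): print(q,[[(d['uv'],round(d['score'],2)) for d in robot.pinpoint(q,c)] for c in('scene','top')])
print(proj('scene',(462,220,212)),proj('scene',(521,205,30)))
a=cv2.imread('pics/s2.png')[110:240,290:420]
cv2.imwrite('pics/c2.png',cv2.resize(a,None,fx=4,fy=4,interpolation=2))"
```

```text
t 5.9 p [463.3 221.3 224.2] x [0.278 0.961 0.001] yawx 73.9 z [ 0.003  0.001 -1.   ] q [ 0.03  0.2  -0.67  1.91  0.14  1.08 -0.99] F [-0.1 -0.6 -2. ] gap 7.9 29.99952882528305
-0.54,0.53,0.01,-1, -0.59,0.48,0.01,-1, -0.63,0.43,0.01,-1, -0.66,0.37,0.01,-0.25, 
-0.31,0.33,0.17,0, -0.31,0.33,0.17,0, 
end [590.   22.7 202. ] 90.1032636590465
mould [[([363.0, 216.5], 0.73)], [([286.9, 203.3], 0.96)]]
eye [[([347.7, 153.5], 0.92), ([374.5, 153.3], 0.75), ([396.0, 147.5], 0.54), ([297.5, 269.6], 0.18)], [([415.4, 209.4], 0.38)]]
gate [[([346.8, 164.2], 0.84), ([371.4, 168.2], 0.69), ([395.7, 157.8], 0.66)], [([249.5, 273.7], 0.52), ([285.6, 198.4], 0.28)]]
[373.26967291 155.07765686] [361.9115571  212.52485266]
```

View pics/c2.png

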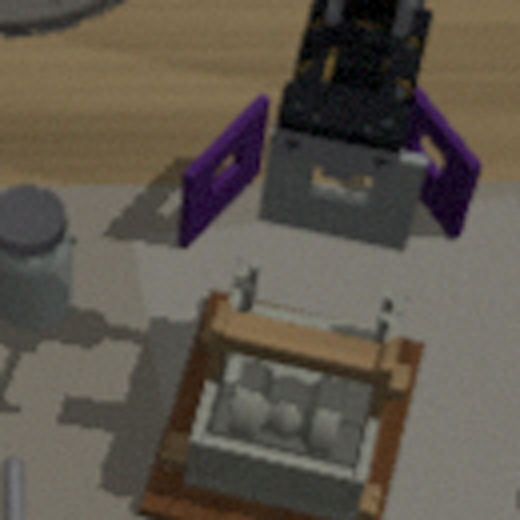

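The gate is out and held. Its slot is at crop (340,182), about 5 mm off the tool's axis along tool +x, so I'll aim the tool at y = 18.

Request:
arm_command --series '[-0.54,0.53,0,-1,-0.59,0.48,0,-1,-0.63,0.43,0,-1,-0.66,0.37,0,-0.25,-0.35,0.33,0.18,0,-0.35,0.33,0.18,0,0,0,0,0]'

```text
clock: 7.18
position: [588.6, 16.4, 199.7]
tool_rot: [-2.221, -2.22, 0.002]
contact_force: [-0.6, 0.6, -1.2]
finger_gap: 7.7
grip_force: 30.0
```

```bash
python3 -c "
from h import *
p,M=st(); to((592,18,202))
save('scene','s3.png');save('top','t3.png')
for n in('eye','peg_tip','peg_root'): print(n,[[(np.round(d['uv'],1),round(d['score'],2)) for d in robot.pinpoint(n,c)] for c in('scene','top')])
e=p+[0,5,-10]
print('pred eye',proj('scene',e),'tip',proj('scene',(650,22.6,190)))
a=cv2.imread('pics/s3.png')[170:320,230:380];b=cv2.imread('pics/t3.png')[100:200,290:390]
cv2.imwrite('pics/c3.png',cv2.resize(a,None,fx=4,fy=4,interpolation=2))"
```

```text
t 7.17 p [588.6  16.4 199.7] x [0.001 1.    0.   ] yawx 90.0 z [-0.002  0.    -1.   ] q [ 0.31  0.34 -0.56  1.78  0.2   1.08 -0.32] F [-0.6  0.6 -1.2] gap 7.7 29.99958872795105
units [ 0.03  0.06 -0.04]
eye [[(array([291. , 203.1]), 0.93), (array([399.8, 150.2]), 0.75), (array([345.5, 153.7]), 0.62)], [(array([300.4, 267. ]), 0.68), (array([347.1, 177.7]), 0.56), (array([249.1, 273.8]), 0.5)]]
peg_tip [[(array([294.7, 225.1]), 0.7), (array([188.7, 295.7]), 0.28)], []]
peg_root [[(array([293.9, 269.2]), 0.66)], [(array([344.4, 176. ]), 0.62), (array([340.5, 129.8]), 0.53), (array([346.9, 179.1]), 0.47)]]
pred eye [293.237115   203.93865956] tip [293.41866234 226.72949912]
```

View pics/c3.png

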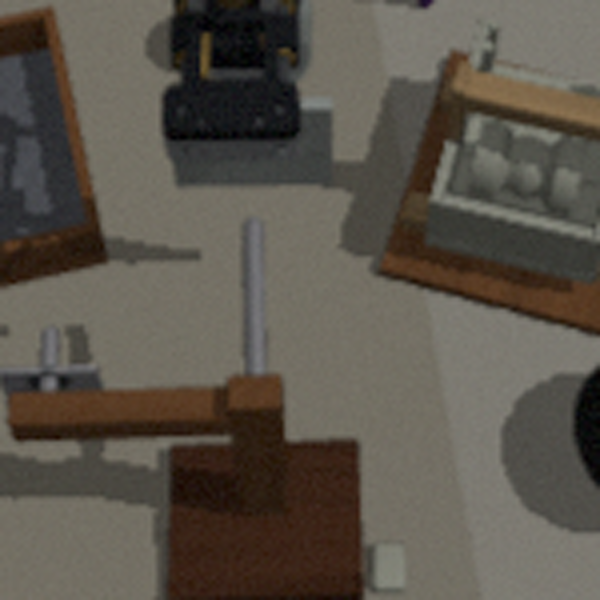

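The gate's lower edge runs from crop (178,185) to (332,185), so its middle is at crop column 255. The peg is at column 253, so they line up. Next I check the height.

```bash
python3 -c "
from h import *
for z in(132,138,144): print(z,proj('scene',(588.6-4+8,21.4,z)), 'obs',(255.5/4-.5+230,185.5/4-.5+170))
for z in(220,226,232): print(z,proj('scene',(588.6,16.4+53,z)), 'obs',(332.5/4-.5+230,97.5/4-.5+170))
plan([((648,17,202),2),((672,17,195),1),((700,17,185),2),((700,17,180),1)],[])
"
```

```text
132 [294.10019205 217.48172452] obs (293.375, 215.875)
138 [294.01127585 216.27592792] obs (293.375, 215.875)
144 [293.92150074 215.05848367] obs (293.375, 215.875)
220 [313.51079908 196.87181632] obs (312.625, 193.875)
226 [313.51550194 195.47190693] obs (312.625, 193.875)
232 [313.52025355 194.0574847 ] obs (312.625, 193.875)
-0.02,0.5,-0.0,0, -0.02,0.5,-0.0,0, 
-0.0,0.4,0.12,0, 
-0.0,0.23,0.08,0, -0.0,0.23,0.08,0, 
0.0,-0.0,0.08,0, 
end [700.  17. 180.] 90.16031147508761
```

Request:
arm_command --series '[0.01,0.33,0,0,0.01,0.33,0,0,0,0.33,0,0,0,0.35,0.08,0,0,0,0,0]'

```text
clock: 8.2
position: [669.2, 20.0, 195.9]
tool_rot: [-2.219, -2.223, -0.0]
contact_force: [-0.6, 0.3, -2.1]
finger_gap: 7.5
grip_force: 30.0
```

```bash
python3 -c "
from h import *
st()
plan([((700,17.5,186),2),((700,17.5,182),1)],[])
"
```

```text
t 8.2 p [669.2  20.  195.9] x [-0.002  1.     0.001] yawx 90.1 z [-0.     0.001 -1.   ] q [ 0.26  0.48 -0.53  1.6   0.26  1.14 -0.33] F [-0.6  0.3 -2.1] gap 7.5 29.99956727027893
-0.02,0.26,0.08,0, -0.02,0.26,0.08,0, 
-0.0,0.0,0.07,0, 
end [700.   17.5 182. ] 90.12358313185761
```

Request:
arm_command --series '[-0.02,0.26,0.08,0,-0.02,0.26,0.08,0,0,0,0.07,0,0,0,0,0]'

```text
clock: 8.7
position: [701.7, 17.0, 183.7]
tool_rot: [2.218, 2.221, 0.004]
contact_force: [6.4, -2.3, 6.3]
finger_gap: 7.8
grip_force: 37.3
```

Request:
arm_command --series '[0,0,0,0,0,0,0,0,0,0,0,0]' --gripper 0.4

```text
clock: 9.07
position: [703.7, 17.5, 185.6]
tool_rot: [2.216, 2.219, 0.01]
contact_force: [13.9, -1.1, 13.6]
finger_gap: 28.0
grip_force: 8.1
```

```bash
python3 -c "
from h import *
st()
save('scene','s4.png')
print(proj('scene',(740,23,166)))
a=cv2.imread('pics/s4.png')[170:320,230:380]
cv2.imwrite('pics/c4.png',cv2.resize(a,None,fx=4,fy=4,interpolation=2))
"
```

```text
t 9.07 p [703.7  17.5 185.6] x [-0.001  1.     0.001] yawx 90.1 z [ 0.009  0.001 -1.   ] q [ 0.24  0.53 -0.52  1.53  0.28  1.14 -0.33] F [13.9 -1.1 13.6] gap 28.0 8.147456422448158
[293.51996044 267.56441614]
```

View pics/c4.png

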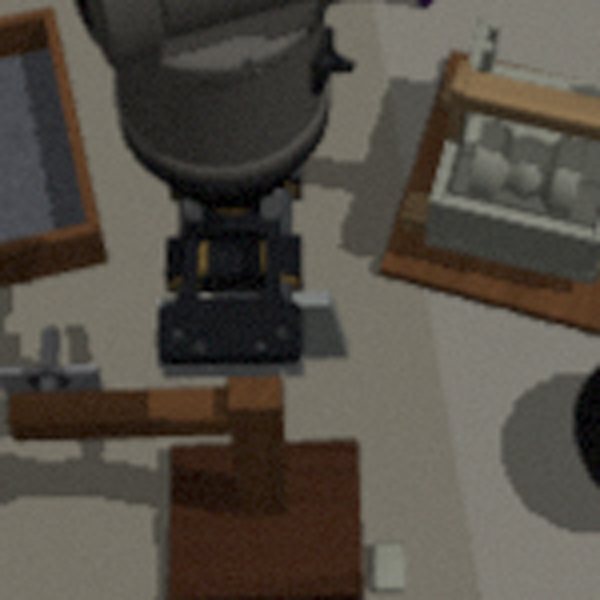

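The fingertips are just pressing on the peg, and the gate looks to be on it. I'll lift gently.

Request:
arm_command --series '[0,0,-0.08,0,0,0,-0.1,0,0,0,0,0]'

```text
clock: 9.5
position: [699.9, 17.5, 193.8]
tool_rot: [2.219, 2.224, 0.0]
contact_force: [0.5, 0.6, -1.0]
finger_gap: 27.8
grip_force: 0.0
```

```bash
python3 -c "
from h import *
st()
for n in('eye','gate'): print(n,[[(np.round(d['uv'],1),round(d['score'],2)) for d in robot.pinpoint(n,c)] for c in('scene',)] if save('scene','s5.png') is not None else 0)
print(proj('scene',(700,22,170)))
"
```

```text
t 9.5 p [699.9  17.5 193.8] x [-0.002  1.     0.   ] yawx 90.1 z [ 0.  0. -1.] q [ 0.24  0.53 -0.52  1.53  0.28  1.16 -0.33] F [ 0.5  0.6 -1. ] gap 27.8 0.0
eye [[(array([397.9, 147.7]), 0.84), (array([291. , 248.1]), 0.67), (array([342.7, 154.6]), 0.55), (array([295.1, 266.5]), 0.24)]]
gate [[(array([396.4, 156.9]), 0.77), (array([346.6, 162.4]), 0.75)]]
[293.22242465 250.39516171]
```

Request:
arm_command --series '[0,0,-0.3,0,0,0,-0.5,0,0,0,-0.5,0,0,0,-0.6,0]'

```text
clock: 10.2
position: [699.7, 17.5, 309.5]
tool_rot: [2.219, 2.224, 0.0]
contact_force: [0.6, -0.5, -0.1]
finger_gap: 28.6
grip_force: 0.0
```

```bash
python3 -c "
from h import *
st()
save('scene','s6.png')
for n in('eye','gate'): print(n,[(np.round(d['uv'],1),round(d['score'],2)) for d in robot.pinpoint(n,'scene')])
for x in(690,700,710,720,730,738): print(x,proj('scene',(x,22,166+(740-x)*.267-8)),proj('scene',(x,22+48,166+(740-x)*.267-8+36)))
a=cv2.imread('pics/s6.png')[170:320,230:380]
cv2.imwrite('pics/c6.png',cv2.resize(a,None,fx=4,fy=4,interpolation=2))
"
```

```text
t 10.2 p [699.7  17.5 309.5] x [-0.002  1.     0.   ] yawx 90.1 z [ 0.  0. -1.] q [ 0.25  0.45 -0.54  1.38  0.23  1.37 -0.29] F [ 0.6 -0.5 -0.1] gap 28.6 0.0
eye [(array([399.7, 150.2]), 0.91), (array([289.5, 249.4]), 0.8), (array([344.7, 154.8]), 0.66)]
gate [(array([396.1, 158.1]), 0.94), (array([343.9, 161.9]), 0.75), (array([295.8, 258.7]), 0.56)]
690 [293.25373774 246.13492885] [314.38960329 238.71800551]
700 [293.24469146 250.64562062] [314.45145829 243.34681956]
710 [293.23558593 255.18585967] [314.51373138 248.00691984]
720 [293.22642056 259.75593728] [314.5764268  252.69862464]
730 [293.21719475 264.35614858] [314.63954886 257.42225656]
738 [293.20977019 268.05821468] [314.69035662 261.22436922]
```

View pics/c6.png

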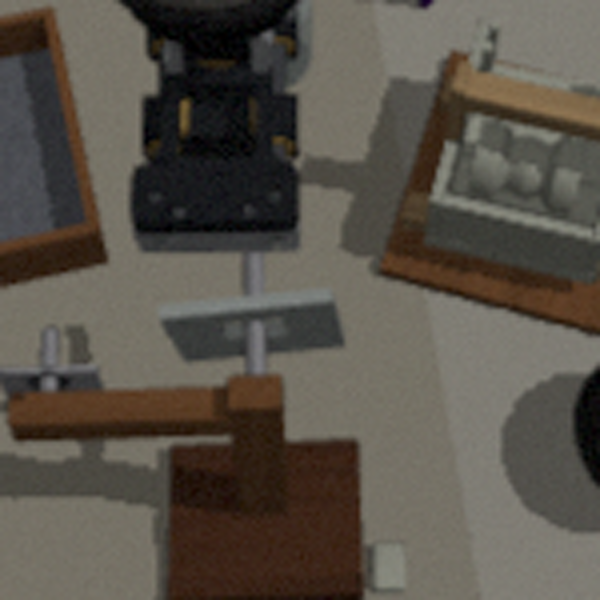

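The gate hangs on the free peg (its plate runs crop (160,315) to (340,340), with the peg passing through the slot). The moves only shift and turn about tool z, so I need another way to get tilt. I'll test in free space what the arm does beyond its reach.

Request:
arm_command --series '[0,1,0,0,0,1,0,0,0,1,0,0,0,1,0,0,0,0.5,0,0,0,0.5,0,0,0,0.5,0,0]' --gripper -1

```text
clock: 11.22
position: [969.9, 12.0, 296.6]
tool_rot: [-2.226, -2.204, -0.006]
contact_force: [-0.3, -0.9, -0.9]
finger_gap: 92.7
grip_force: 0.0
```

```bash
python3 -c "
from h import *
st()"
```

```text
t 11.22 p [969.9  12.  296.6] x [0.01  1.    0.009] yawx 89.4 z [-0.004  0.009 -1.   ] q [-0.07  1.08 -0.    0.24 -0.01  1.82 -0.09] F [-0.3 -0.9 -0.9] gap 92.7 0.0
```

Request:
arm_command --series '[0,1,0,0,0,1,0,0,0,1,0,0,0,1,0,0,0,1,0,0,0,1,0,0]'

```text
clock: 11.98
position: [1028.1, -18.8, 246.1]
tool_rot: [2.227, 2.124, 0.109]
contact_force: [-0.0, 0.8, -0.3]
finger_gap: 94.2
grip_force: 0.0
```

```bash
python3 -c "
from h import *
st()"
```

```text
t 11.97 p [1028.1  -18.8  246.1] x [0.047 0.999 0.008] yawx 87.3 z [ 0.094  0.004 -0.996] q [-0.12  1.23  1.06  0.21 -1.02  1.71  0.02] F [-0.   0.8 -0.3] gap 94.2 0.0
```

Beyond reach the arm trades orientation for position, and the tilt stays. It is now 5° outward, the direction I need. Going high should saturate joint 6 and give more tilt, so I'll test that unloaded.

Request:
arm_command --series '[0,-0.8,-0.6,0,0,-0.8,-0.6,0,0,-0.8,-0.6,0,0,-0.8,-0.6,0,0,-0.8,-0.6,0,0,-0.8,-0.6,0,0,-0.5,-0.8,0,0,0,-1,0,0,0,-1,0,0,0,-1,0,0,0,-1,0,0,0,0,0]'

```text
clock: 13.48
position: [713.9, -5.6, 637.7]
tool_rot: [2.238, 2.146, 0.083]
contact_force: [0.5, -0.4, -0.9]
finger_gap: 94.0
grip_force: 0.0
```

```bash
python3 -c "
from h import *
st()"
```

```text
t 13.47 p [713.9  -5.6 637.7] x [0.042 0.999 0.011] yawx 87.6 z [ 0.066  0.008 -0.998] q [-0.47  0.57  1.05  0.69 -0.59  2.01  0.16] F [ 0.5 -0.4 -0.9] gap 94.0 0.0
```

Request:
arm_command --series '[0,0,-1,0,0,0,-1,0,0,0,-1,0,0,0,-1,0,0,0,-1,0,0,0,-1,0,0,0,-1,0,0,0,-1,0]'

```text
clock: 14.48
position: [596.0, -8.4, 814.6]
tool_rot: [2.114, 2.032, 0.308]
contact_force: [-0.3, -0.0, 0.1]
finger_gap: 94.0
grip_force: 0.0
```

```bash
python3 -c "
from h import *
st()"
```

```text
t 14.47 p [596.   -8.4 814.6] x [0.037 0.999 0.016] yawx 87.9 z [ 0.281  0.005 -0.96 ] q [-0.39  0.26  0.53  0.58 -0.19  2.05 -0.04] F [-0.3 -0.   0.1] gap 94.0 0.0
```

Request:
arm_command --series '[0,0.3,-0.9,0,0,0.3,-0.9,0,0,0.3,-0.9,0,0,0.3,-0.9,0,0,0.4,-0.9,0,0,0.4,-0.9,0,0,0.4,-0.9,0,0,0.4,-0.9,0,0,0.4,-0.9,0,0,0.4,-0.9,0]'

```text
clock: 15.72
position: [478.5, -16.3, 1023.5]
tool_rot: [1.844, 1.77, 0.698]
contact_force: [0.6, 1.1, 0.9]
finger_gap: 93.5
grip_force: 0.0
```

```bash
python3 -c "
from h import *
st()"
```

```text
t 15.72 p [ 478.5  -16.3 1023.5] x [0.03  0.999 0.03 ] yawx 88.3 z [ 0.661  0.003 -0.751] q [-0.69  0.11  0.93  0.29 -0.26  2.05 -0.04] F [0.6 1.1 0.9] gap 93.5 0.0
```

Tilt is 41° now, so the method works. Next I'm testing coming down over the tray with the tilt held, and then removing it.

```bash
python3 -c "
from h import *
plan([((560,-203,450),11)],[])"
```

```text
-0.3,-0.47,0.73,0, -0.3,-0.47,0.73,0, -0.3,-0.47,0.73,0, -0.3,-0.47,0.73,0, -0.3,-0.47,0.73,0, -0.3,-0.47,0.73,0, -0.3,-0.47,0.73,0, -0.3,-0.47,0.73,0, -0.3,-0.47,0.73,0, -0.3,-0.47,0.73,0, -0.3,-0.47,0.73,0, 
end [ 560. -203.  450.] 88.28592137175295
```

Request:
arm_command --series '[-0.3,-0.47,0.73,0,-0.3,-0.47,0.73,0,-0.3,-0.47,0.73,0,-0.3,-0.47,0.73,0,-0.3,-0.47,0.73,0,-0.3,-0.47,0.73,0,-0.3,-0.47,0.73,0,-0.3,-0.47,0.73,0,-0.3,-0.47,0.73,0,-0.3,-0.47,0.73,0,-0.3,-0.47,0.73,0,0,0,0,0]'

```text
clock: 17.23
position: [503.4, -156.1, 526.5]
tool_rot: [1.954, 1.761, 0.718]
contact_force: [0.2, -0.4, 1.5]
finger_gap: 93.6
grip_force: 0.0
```

```bash
python3 -c "
from h import *
st();plan([((520,-203,180),5)],[])"
```

```text
t 17.23 p [ 503.4 -156.1  526.5] x [0.068 0.993 0.101] yawx 86.1 z [ 0.622  0.037 -0.782] q [-0.46 -0.48  0.48  1.91  0.18  0.99 -0.1 ] F [ 0.2 -0.4  1.5] gap 93.6 0.0
-0.27,-0.65,0.93,0, -0.27,-0.65,0.93,0, -0.27,-0.65,0.93,0, -0.27,-0.65,0.93,0, -0.27,-0.65,0.93,0, 
end [ 520. -203.  180.] 86.07499032156996
```

```bash
cat > kin.py <<'E'
import numpy as np
from scipy.optimize import least_squares
from scipy.spatial.transform import Rotation as R
D=[([1.171,.426,.074,1.606,-.034,1.111,-.067],[167.5,-653.9,205.5],[.969,.248,0],[0,0,-1]),
([.44,.15,-.46,1.99,.08,1.02,-.33],[480.6,-72.8,205.7],[.267,.964,0],[0,0,-1]),
([-.03,.35,-.63,2.04,.28,.84,-1.1],[462,218.7,102.2],[.278,.961,0],[0,0,-1]),
([.03,.2,-.67,1.91,.14,1.08,-.99],[463.3,221.3,224.2],[.278,.961,0],[0,0,-1]),
([.24,.53,-.52,1.53,.28,1.14,-.33],[703.7,17.5,185.6],[0,1,0],[0,0,-1]),
([.25,.45,-.54,1.38,.23,1.37,-.29],[699.7,17.5,309.5],[0,1,0],[0,0,-1]),
([-.07,1.08,0,.24,-.01,1.82,-.09],[969.9,12,296.6],[.01,1,.009],[0,0,-1]),
([-.12,1.23,1.06,.21,-1.02,1.71,.02],[1028.1,-18.8,246.1],[.047,.999,.008],[.094,.004,-.996]),
([-.47,.57,1.05,.69,-.59,2.01,.16],[713.9,-5.6,637.7],[.042,.999,.011],[.066,.008,-.998]),
([-.39,.26,.53,.58,-.19,2.05,-.04],[596,-8.4,814.6],[.037,.999,.016],[.281,.005,-.96]),
([-.69,.11,.93,.29,-.26,2.05,-.04],[478.5,-16.3,1023.5],[.03,.999,.03],[.661,.003,-.751]),
([-.46,-.48,.48,1.91,.18,.99,-.1],[503.4,-156.1,526.5],[.068,.993,.101],[.622,.037,-.782])]
def fk(q,P):
    d1,d3,d5,d7,a1,a7,s1,s3,s5,s7,ox,oe=P
    z=lambda t:R.from_euler("z",t).as_matrix(); y=lambda t:R.from_euler("y",t).as_matrix()
    M=z(s1*q[0]+a1); p=np.array([0,0,d1])+M@[ox,0,0]; M=M@y(q[1])@z(s3*q[2]); p=p+M@[oe,0,d3]; M=M@y(q[3])@z(s5*q[4]); p=p+M@[-oe,0,d5]; M=M@y(q[5])@z(s7*q[6]+a7); p=p+M@[0,0,d7]
    return p,M
def fit():
    best=None
    for s1 in(1,-1):
     for s in(1,-1):
      for s7 in(1,-1):
       for s5 in (1,-1):
        def f(v):
            P=list(v[:4])+[v[4],v[5],s1,s,s5,s7,v[6],v[7]]; r=[]
            for q,p,x,zz in D:
                a,M=fk(q,P); r+=list((a-p)/10)+list((M[:,0]-x)*20)+list((M[:,2]-zz)*20)
            return np.array(r)
        for a1 in(-2,0,2):
         for a7 in(-1.57,0,1.57,3):
          o=least_squares(f,[350,400,400,250,a1,a7,0,0],max_nfev=60)
          if best is None or o.cost<best[0]: best=(o.cost,list(o.x[:4])+[o.x[4],o.x[5],s1,s,s5,s7,o.x[6],o.x[7]],f(o.x))
    return best
if __name__=="__main__":
    b=fit(); print(round(b[0],2),np.round(b[1],2).tolist()); print(np.abs(b[2]).reshape(-1,9).max(1).round(1))
E
python3 kin.py
```

```text
26.04 [310.89, 542.4, 499.72, 377.62, -0.08, 1.49, -1.0, -1.0, -1.0, -1.0, 5.25, -8.73]
[1.2 1.8 0.9 1.2 1.  0.9 2.2 3.  1.3 1.7 2.1 2.3]
```

```bash
cat >> kin.py <<'E'
P0=[310.89,542.4,499.72,377.62,-.08,1.49,-1,-1,-1,-1,5.25,-8.73]
LO=np.array([-2.85,-.5,-1.23,.21,-1.02,.16,-2.73]);HI=np.array([2.85,2.14,1.37,2.46,4.16,2.05,2.73])
def ik(p,M,q0):
    f=lambda q:np.concatenate([(fk(q,P0)[0]-p)/10,(R.from_matrix(M.T@fk(q,P0)[1]).as_rotvec())*20,1e-2*(q-q0)])
    o=least_squares(f,np.clip(q0,LO+1e-3,HI-1e-3),bounds=(LO,HI)); e=f(o.x); return o.x,np.linalg.norm(e[:3])*10,np.degrees(np.linalg.norm(e[3:6])/20)
def tool(az,tilt,roll=0):
    # tool z tilted outwards toward azimuth az, tool x horizontal, at az+90
    a,t=np.radians([az,tilt]); z=np.array([np.sin(t)*np.cos(a),np.sin(t)*np.sin(a),-np.cos(t)]); x=np.array([-np.sin(a),np.cos(a),0]); return np.stack([x,np.cross(z,x),z],1)
E
python3 - <<'E'
from kin import *
np.set_printoptions(precision=2,suppress=True)
q0=np.array([-.46,-.48,.48,1.91,.18,.99,-.1])
for az in(-20,0,14,30):
  for (x,y) in((520,-203),(560,-205),(580,-205)):
    for z in(150,180,250):
      q,e,a=ik(np.array([x,y,z]),tool(az,45),q0); print(az,x,y,z,q,"%.0f mm %.1f deg"%(e,a))
E
```

```text
-20 520 -203 150 [ 1.41  0.2  -1.23  2.46  2.03  0.22 -2.06] 9 mm 4.9 deg
-20 520 -203 180 [-1.16 -0.14  1.37  2.46  1.74  0.16 -1.77] 10 mm 3.3 deg
-20 520 -203 250 [-0.49 -0.21  0.71  2.43  1.07  0.16 -1.1 ] 0 mm 0.0 deg
-20 560 -205 150 [ 1.33  0.36 -1.23  2.46  2.21  0.43 -2.2 ] 1 mm 0.6 deg
-20 560 -205 180 [ 1.38  0.2  -1.23  2.45  2.25  0.28 -2.3 ] 0 mm 0.0 deg
-20 560 -205 250 [-0.85 -0.14  1.04  2.36  1.2   0.16 -1.25] 0 mm 0.0 deg
-20 580 -205 150 [ 1.29  0.42 -1.23  2.43  2.17  0.49 -2.15] 0 mm 0.0 deg
-20 580 -205 180 [ 1.33  0.27 -1.23  2.41  2.11  0.34 -2.14] 0 mm 0.0 deg
-20 580 -205 250 [-1.12 -0.12  1.3   2.33  1.23  0.16 -1.29] 0 mm 0.0 deg
0 520 -203 150 [ 1.71  0.35 -1.23  2.38 -1.02  0.16  1.59] 6 mm 5.2 deg
0 520 -203 180 [-0.9  -0.13  1.37  2.41 -1.02  0.22  1.43] 22 mm 5.7 deg
0 520 -203 250 [-0.96 -0.48  1.27  2.36  0.39  0.23  0.1 ] 0 mm 0.0 deg
0 560 -205 150 [ 1.49  0.35 -1.06  2.32 -1.02  0.16  1.54] 6 mm 5.5 deg
0 560 -205 180 [ 1.62  0.3  -1.2   2.33 -1.02  0.16  1.5 ] 4 mm 3.1 deg
0 560 -205 250 [-0.88 -0.11  1.37  2.31 -1.02  0.35  1.41] 3 mm 0.9 deg

[... 829 characters left out ...]
-0.9   2.2  -1.02  0.57  1.65] 0 mm 0.0 deg
30 520 -203 150 [ 1.25  0.35 -0.53  2.22 -1.02  0.71  2.12] 0 mm 0.0 deg
30 520 -203 180 [ 1.15  0.27 -0.4   2.21 -1.02  0.8   2.08] 0 mm 0.0 deg
30 520 -203 250 [ 0.56  0.14  0.26  2.15 -1.02  1.01  1.98] 0 mm 0.0 deg
30 560 -205 150 [ 1.17  0.39 -0.52  2.16 -1.02  0.68  2.07] 0 mm 0.0 deg
30 560 -205 180 [ 1.09  0.32 -0.41  2.15 -1.02  0.76  2.02] 0 mm 0.0 deg
30 560 -205 250 [ 0.68  0.18  0.06  2.1  -1.02  0.96  1.93] 0 mm 0.0 deg
30 580 -205 150 [ 1.13  0.41 -0.51  2.13 -1.02  0.66  2.04] 0 mm 0.0 deg
30 580 -205 180 [ 1.05  0.34 -0.4   2.12 -1.02  0.74  2.  ] 0 mm 0.0 deg
30 580 -205 250 [ 0.7   0.21  0.01  2.07 -1.02  0.93  1.9 ] 0 mm 0.0 deg
```

```bash
python3 - <<'E'
from kin import *
np.set_printoptions(precision=2,suppress=True)
q0=np.array([.3,.1,.1,1.9,.8,.7,-.5])
for az in(-40,-60,-80,-100,40,60):
  for (x,y) in((510,-203),(560,-215)):
    for z in(160,300,600,900):
      q,e,a=ik(np.array([x,y,z]),tool(az,45),q0 if az<0 else q0*[1,1,1,1,-1,1,-1]); print(az,x,y,z,q,"%.0f mm %.1f deg"%(e,a))
E
```

```text
-40 510 -203 160 [ 1.11  0.23 -1.23  2.46  1.67  0.67 -2.21] 4 mm 2.2 deg
-40 510 -203 300 [ 0.26 -0.2  -0.23  2.34  0.88  0.48 -1.37] 0 mm 0.0 deg
-40 510 -203 600 [ 0.14 -0.35 -0.08  1.81  0.42  1.03 -0.74] 0 mm 0.0 deg
-40 510 -203 900 [ 0.11 -0.14 -0.08  1.    0.39  1.59 -0.51] 0 mm 0.0 deg
-40 560 -215 160 [ 0.26  0.17 -0.26  2.41  1.82  0.47 -2.37] 0 mm 0.0 deg
-40 560 -215 300 [ 0.18 -0.09 -0.15  2.26  0.97  0.48 -1.44] 0 mm 0.0 deg
-40 560 -215 600 [ 0.14 -0.26 -0.08  1.74  0.44  1.   -0.76] 0 mm 0.0 deg
-40 560 -215 900 [ 0.12 -0.05 -0.08  0.92  0.39  1.57 -0.52] 0 mm 0.0 deg
-60 510 -203 160 [-0.1   0.2  -0.09  2.36  1.35  0.74 -2.36] 0 mm 0.0 deg
-60 510 -203 300 [ 0.05 -0.06 -0.22  2.22  0.98  0.87 -1.85] 0 mm 0.0 deg
-60 510 -203 600 [ 0.19 -0.23 -0.28  1.72  0.64  1.27 -1.22] 0 mm 0.0 deg
-60 510 -203 900 [ 0.02 -0.01 -0.19  0.89  0.71  1.79 -0.88] 0 mm 0.0 deg
-60 560 -215 160 [-0.12  0.27 -0.02  2.26  1.34  0.71 -2.31] 0 mm 0.0 deg
-60 560 -215 300 [-0.01  0.04 -0.13  2.13  1.01  0.85 -1.84] 0 mm 0.0 deg
-60 560 -215 600 [ 0.13 -0.13 -0.22  1.65  0.68  1.26 -1.24] 0 m
[... 1743 characters left out ...]
 0.24  1.48 -0.8   1.59  1.45] 0 mm 0.0 deg
40 560 -215 900 [ 0.76  0.29 -0.01  0.53 -0.92  2.05  0.9 ] 0 mm 0.0 deg
60 510 -203 160 [ 0.88  0.47 -0.11  1.93 -0.76  1.17  2.28] 0 mm 0.0 deg
60 510 -203 300 [ 0.76  0.29  0.04  1.83 -0.75  1.41  2.12] 0 mm 0.0 deg
60 510 -203 600 [ 0.66  0.15  0.15  1.38 -0.78  1.86  1.72] 0 mm 0.0 deg
60 510 -203 900 [ 1.26  0.45 -1.23  0.54 -0.38  2.05  0.91] 7 mm 4.7 deg
60 560 -215 160 [ 0.86  0.53 -0.16  1.83 -0.75  1.16  2.2 ] 0 mm 0.0 deg
60 560 -215 300 [ 0.76  0.36 -0.03  1.73 -0.75  1.39  2.05] 0 mm 0.0 deg
60 560 -215 600 [ 0.69  0.23  0.07  1.28 -0.79  1.83  1.67] 0 mm 0.0 deg
60 560 -215 900 [ 1.09  0.52 -1.23  0.41 -0.25  2.05  0.87] 8 mm 5.6 deg
```

Azimuths around -75° make the tray pose comfortable for the arm. Before loading it, I'm testing how to take the tilt out again by pushing inward and down at the inner limit.

```bash
python3 -c "
from h import *
plan([((400,-100,250),6)],[])"
```

```text
0.06,-0.71,0.43,0, 0.06,-0.71,0.43,0, 0.06,-0.71,0.43,0, 0.06,-0.71,0.43,0, 0.06,-0.71,0.43,0, 0.06,-0.71,0.43,0, 
end [ 400. -100.  250.] 86.07499032156996
```

Request:
arm_command --series '[0.06,-0.71,0.43,0,0.06,-0.71,0.43,0,0.06,-0.71,0.43,0,0.06,-0.71,0.43,0,0.06,-0.71,0.43,0,0.06,-0.71,0.43,0]'

```text
clock: 17.98
position: [409.0, -105.4, 296.0]
tool_rot: [1.947, 1.777, 0.696]
contact_force: [0.3, 0.1, 2.6]
finger_gap: 94.4
grip_force: 0.0
```

```bash
python3 -c "
from h import *
st();plan([((400,-100,250),4)],[])"
```

```text
t 17.98 p [ 409.  -105.4  296. ] x [0.062 0.994 0.086] yawx 86.4 z [ 0.612  0.03  -0.79 ] q [ 0.11 -0.47  0.1   2.44 -0.23  0.54  0.28] F [0.3 0.1 2.6] gap 94.4 0.0
0.0,-0.15,0.13,0, 0.0,-0.15,0.13,0, 0.0,-0.15,0.13,0, 0.0,-0.15,0.13,0, 
end [ 400. -100.  250.] 86.43270513856362
```

Request:
arm_command --series '[0,-0.8,0,0,0,-0.8,0,0,0,-0.8,0,0,0,-0.8,0,0,0,-0.8,0,0]'

```text
clock: 18.6
position: [345.5, -124.1, 276.9]
tool_rot: [1.995, 1.816, 0.606]
contact_force: [-0.5, -0.0, -0.3]
finger_gap: 94.2
grip_force: 0.0
```

```bash
python3 -c "
from h import *
st()"
```

```text
t 18.6 p [ 345.5 -124.1  276.9] x [0.075 0.995 0.064] yawx 85.7 z [ 0.547  0.012 -0.837] q [ 0.95 -0.49 -0.34  2.45 -0.72  0.79  0.93] F [-0.5 -0.  -0.3] gap 94.2 0.0
```

Pushing inward does reduce the tilt (38° to 33°), but slowly. I'll build a small simulation of the row-following, calibrate it on these recorded moves, and plan the loaded run offline.

```bash
cat > sim.py <<'E'
from kin import *
V=np.array([1.89,1.89,2.39,2.39,3.01,3.01,3.01])*.7/8
def row(q,s,wr=200.,reg=.5,n=1):
    p,M=fk(q,P0); tp=p+M@(np.array(s[:3])*60); tM=M@R.from_rotvec([0,0,np.radians(5*s[3])]).as_matrix()
    lo=np.maximum(LO,q-V);hi=np.minimum(HI,q+V)
    q=np.clip(q,LO,HI)
    f=lambda x:np.concatenate([fk(x,P0)[0]-tp,wr*R.from_matrix(tM.T@fk(x,P0)[1]).as_rotvec(),reg*(x-q)])
    return least_squares(f,np.clip(q,lo+1e-6,hi-1e-6),bounds=(lo-1e-5,hi+1e-5),max_nfev=15).x
def run(q,S,**k):
    for s in S: q=row(q,s,**k)
    return q
def tilt(q):
    p,M=fk(q,P0); z=M[:,2]; return p.round(0),"tilt %.1f az %.0f"%(np.degrees(np.arccos(-z[2])),np.degrees(np.arctan2(z[1],z[0]))),"yaw %.0f roll %.1f"%(np.degrees(np.arctan2(M[1,0],M[0,0])),np.degrees(np.arcsin(M[2,0]))),np.round(q,2)
E
python3 - <<'E'
from sim import *
np.set_printoptions(suppress=True)
T=[("out",[.25,.45,-.54,1.38,.23,1.37,-.29],[(0,1,0,0)]*4+[(0,.5,0,0)]*3,"970,12,297 t.5"),
("out2",[-.07,1.08,0,.24,-.01,1.82,-.09],[(0,1,0,0)]*6,"1028,-19,246 t5.4 az2"),
("up0",[-.12,1.23,1.06,.21,-1.02,1.71,.02],[(0,-.8,-.6,0)]*6+[(0,-.5,-.8,0)]+[(0,0,-1,0)]*4,"714,-6,638 t3.8"),
("up1",[-.47,.57,1.05,.69,-.59,2.01,.16],[(0,0,-1,0)]*8,"596,-8,815 t16.3"),
("up2",[-.39,.26,.53,.58,-.19,2.05,-.04],[(0,.3,-.9,0)]*4+[(0,.4,-.9,0)]*6,"478,-16,1023 t41.4"),
("dn",[-.69,.11,.93,.29,-.26,2.05,-.04],[(-.3,-.47,.73,0)]*11,"503,-156,526 t38.5 roll5.8"),
("in",[.11,-.47,.1,2.44,-.23,.54,.28],[(0,-.8,0,0)]*5,"345,-124,277 t33")]
for wr in(100,300,800):
  for reg in (5,50):
    print(wr,reg)
    for n,q,S,e in T: print("  ",n,*tilt(run(np.array(q,float),S,wr=wr,reg=reg)),"| real",e)
E
```

```text
100 5
   out [1025.   23.  325.] tilt 9.2 az 2 yaw 90 roll 0.3 [-0.06  1.1  -0.48  0.21  0.45  1.7  -0.15] | real 970,12,297 t.5
   out2 [1269.  -13.  428.] tilt 50.8 az -0 yaw 89 roll 0.9 [-0.07  1.12  0.01  0.21 -0.02  0.93 -0.09] | real 1028,-19,246 t5.4 az2
   up0 [696. -30. 716.] tilt 9.6 az -7 yaw 87 roll -0.8 [-0.34  0.48  0.82  0.54 -0.46  2.05  0.09] | real 714,-6,638 t3.8
   up1 [ 543.   -1. 1045.] tilt 45.4 az -1 yaw 88 roll 0.6 [-0.16  0.16  0.18  0.21 -0.08  1.98 -0.09] | real 596,-8,815 t16.3
   up2 [ 361.   11. 1285.] tilt 80.9 az 0 yaw 90 roll 1.2 [-0.27 -0.11 -0.15  0.21  0.34  1.64 -0.15] | real 478,-16,1023 t41.4
   dn [ 497. -203.  467.] tilt 33.7 az -4 yaw 88 roll -1.0 [-0.73 -0.5   0.78  1.93  0.34  0.99 -0.04] | real 503,-156,526 t38.5 roll5.8
   in [228. -59. 201.] tilt 11.0 az 49 yaw 88 roll 8.6 [-0.14 -0.5   0.43  2.46  0.03  1.07  0.19] | real 345,-124,277 t33
100 50
   out [1016.   20.  357.] tilt 19.4 az 8 yaw 90 roll 3.0 [ 0.08  0.84 -0.49  0.69  0.36  1.32 -0.24] | real 970,12,297 t.5
   out2 [1264.  -13.  426.] tilt 49.8 az -0 yaw 89 roll 0.9 [-0.07  1
[... 3577 characters left out ...]
  1.17  0.    0.21 -0.01  1.6  -0.09] | real 1028,-19,246 t5.4 az2
   up0 [688. -31. 678.] tilt 6.0 az -2 yaw 87 roll 0.1 [-0.44  0.51  1.04  0.65 -0.56  2.05  0.17] | real 714,-6,638 t3.8
   up1 [563.  -3. 821.] tilt 16.0 az -1 yaw 88 roll 0.3 [-0.21  0.18  0.21  0.64 -0.06  2.05 -0.08] | real 596,-8,815 t16.3
   up2 [514.   9. 968.] tilt 33.4 az -2 yaw 88 roll 0.0 [-0.28  0.11  0.24  0.4  -0.03  2.05 -0.1 ] | real 478,-16,1023 t41.4
   dn [ 565. -210.  512.] tilt 39.9 az -4 yaw 88 roll -1.1 [-0.86 -0.46  0.88  1.84  0.35  0.91 -0.05] | real 503,-156,526 t38.5 roll5.8
   in [ 364. -111.  263.] tilt 32.1 az 2 yaw 86 roll 3.4 [ 0.24 -0.5   0.2   2.46 -0.29  0.71  0.54] | real 345,-124,277 t33
```

The model with wr=800 reproduces the real moves well. I'll use it to find where tilt comes out fastest.

```bash
cat > s1.py <<'E'
from sim import *
import itertools, multiprocessing as mp
tl=lambda q:np.degrees(np.arccos(-fk(q,P0)[1][2,2]))
def job(a):
    rel,r,z,c,flip=a; b=0.
    M=tool(np.degrees(b)-rel,42)
    if flip: M=M@np.diag([-1,-1,1])
    best=None
    for q0 in([0,.1,0,1.6,0,1,0],[0,.1,0,1.6,.8,1,-1],[0,.1,0,1.6,-.8,1,1],[0,.1,0,1.6,2.5,.6,-2.5]):
        q,e,an=ik(np.array([r,0,z]),M,np.array(q0,float))
        if e<5 and an<2: best=q;break
    if best is None: return None
    d=np.array(c)@np.diag([1,1,1]); s=np.append(d/np.linalg.norm(d)*.9,0)
    q=best
    if flip: s[:2]*=-1
    for _ in range(10): q=row(q,s,wr=800,reg=5)
    return rel,flip,r,z,c,round(tl(best),1),round(tl(q),1),tilt(q)[0].tolist(),np.round(best,2).tolist()
if __name__=="__main__":
    A=[(rel,r,z,c,f) for rel in(0,60,-60,180,120,-120) for r,z in((450,300),(550,300),(650,500),(600,700)) for c in((0,-1,0),(0,-1,1),(0,0,1),(0,-1,-1),(0,0,-1)) for f in(0,1)]
    with mp.Pool() as p: o=[x for x in p.map(job,A,chunksize=4) if x]
    o.sort(key=lambda x:x[6]-x[5])
    for x in o[:24]: print(*x)
E
nproc; export OMP_NUM_THREADS=1; time timeout 400 python3 s1.py
python3 -c "
from h import *
print('lamp',atz('scene',(472,57),0),'pot',atz('scene',(495,165),0),'dome',atz('scene',(485,110),30))"
```

```text
4
180 1 550 300 (0, 0, -1) 42.0 26.3 [635.0, -0.0, 427.0] [-0.08, 0.66, -0.01, 1.23, 0.0, 1.99, -0.08]
0 0 450 300 (0, -1, 0) 41.6 26.7 [366.0, 0.0, 248.0] [-0.08, -0.49, -0.0, 2.46, -0.0, 0.44, -0.08]
0 0 450 300 (0, -1, 1) 41.6 27.1 [492.0, -41.0, 80.0] [-0.08, -0.49, -0.0, 2.46, -0.0, 0.44, -0.08]
0 1 450 300 (0, -1, 0) 41.6 27.4 [344.0, 80.0, 250.0] [-0.36, -0.5, 0.17, 2.46, 0.33, 0.47, 2.73]
0 0 550 300 (0, -1, 1) 42.0 28.0 [494.0, -44.0, 86.0] [-0.03, -0.24, -0.04, 2.33, -0.04, 0.32, -0.04]
180 0 550 300 (0, 0, -1) 41.0 27.0 [614.0, -80.0, 443.0] [-0.6, 0.85, 1.01, 1.24, -0.38, 2.05, -2.73]
180 1 450 300 (0, 0, -1) 42.0 28.4 [596.0, -0.0, 431.0] [-0.07, 0.49, -0.01, 1.51, 0.0, 1.88, -0.09]
180 1 550 300 (0, -1, -1) 42.0 28.4 [813.0, 0.0, 198.0] [-0.08, 0.66, -0.01, 1.23, 0.0, 1.99, -0.08]
0 1 450 300 (0, -1, 1) 41.6 28.6 [511.0, 47.0, 58.0] [-0.36, -0.5, 0.17, 2.46, 0.33, 0.47, 2.73]
180 0 550 300 (0, -1, -1) 41.0 28.1 [790.0, -63.0, 210.0] [-0.6, 0.85, 1.01, 1.24, -0.38, 2.05, -2.73]
0 1 550 300 (0, -1, 0) 42.0 29.2 [390.0, -5.0, 249.0] [-0.9, -0.32, 0.66, 2.33, 0.72, 0.41, 2.
[... 803 characters left out ...]
73, -0.07]
0 0 550 300 (0, -1, -1) 42.0 33.3 [404.0, -0.0, 269.0] [-0.03, -0.24, -0.04, 2.33, -0.04, 0.32, -0.04]
0 0 650 500 (0, -1, 1) 42.0 33.3 [621.0, 4.0, 113.0] [-0.03, -0.18, -0.04, 1.86, -0.02, 0.73, -0.07]
0 1 650 500 (0, -1, -1) 42.0 34.5 [380.0, 122.0, 584.0] [-1.03, -0.26, 0.75, 1.85, 0.4, 0.77, 2.73]
0 0 650 500 (0, -1, 0) 42.0 34.8 [412.0, -0.0, 275.0] [-0.03, -0.18, -0.04, 1.86, -0.02, 0.73, -0.07]
0 0 600 700 (0, -1, -1) 42.0 34.8 [230.0, 0.0, 888.0] [-0.02, -0.24, -0.04, 1.5, -0.02, 1.15, -0.06]
lamp [-158.69586461  667.8580441     0.        ] pot [339.50702927 631.62014406   0.        ] dome [137.87988421 637.2249828   30.        ]
real	0m52.355s
user	3m21.641s
sys	0m0.284s
```

```bash
cat > s2.py <<'E'
from sim import *
np.set_printoptions(suppress=True)
for r,z,t in((450,300,42),(450,380,42),(520,330,42)):
  q0,e,a=ik(np.array([r,0,z]),tool(0,t),np.array([0,.1,0,1.6,0,1,0]))
  for c in((0,-.9,0),(0,-.9,-.3),(0,-.9,.3),(0,-.9,-.4)):
    q=q0; L=[]
    for i in range(32):
        q=row(q,c+(0,),wr=800,reg=5)
        if i%8==7: L.append(tilt(q)[:2])
    print(r,z,"%.0f %.1f"%(e,a),c,L,q.round(2))
E
OMP_NUM_THREADS=1 timeout 300 python3 s2.py
```

```text
450 300 1 0.4 (0, -0.9, 0) [(array([384.,   0., 257.]), 'tilt 29.7 az -0'), (array([312.,   0., 225.]), 'tilt 17.8 az -0'), (array([235.,   1., 209.]), 'tilt 5.8 az -0'), (array([156.,  12., 210.]), 'tilt 6.1 az -176')] [-0.16 -0.5  -0.    2.46 -0.    1.29 -0.16]
450 300 1 0.4 (0, -0.9, -0.3) [(array([383.,   0., 257.]), 'tilt 29.6 az -0'), (array([310.,   2., 225.]), 'tilt 17.6 az -0'), (array([230.,  31., 209.]), 'tilt 5.7 az -11'), (array([-25., 178., 250.]), 'tilt 5.9 az -94')] [-1.43 -0.5  -0.21  2.37 -0.1   1.37 -1.59]
450 300 1 0.4 (0, -0.9, 0.3) [(array([440.,   0., 203.]), 'tilt 29.3 az -0'), (array([412.,   7.,  98.]), 'tilt 17.1 az -1'), (array([359.,  23.,  16.]), 'tilt 4.7 az -7'), (array([274.,  86., -98.]), 'tilt 7.6 az -159')] [-0.41  0.56  0.01  2.46 -0.01  0.25 -0.39]
450 300 1 0.4 (0, -0.9, -0.4) [(array([383.,  -0., 257.]), 'tilt 29.6 az 0'), (array([310.,  -1., 225.]), 'tilt 17.5 az 0'), (array([231., -15., 209.]), 'tilt 5.5 az 5'), (array([  77., -158.,  271.]), 'tilt 6.6 az 127')] [ 0.91 -0.5   0.05  2.33  0.04  1.43  0.95]
450 380 10 3.5 (0, -0.9, 0) [(array([
[... 1399 characters left out ...]
0.]), 'tilt 19.9 az 0'), (array([233., -68., 212.]), 'tilt 8.6 az 16'), (array([-133., -177.,  261.]), 'tilt 8.1 az 44')] [ 1.36 -0.45  0.57  2.28  0.18  1.39  1.83]
520 330 0 0.0 (0, -0.9, 0.3) [(array([496.,   1., 143.]), 'tilt 31.2 az -0'), (array([466.,  -6., -24.]), 'tilt 18.3 az 2'), (array([ 296.,  -15., -332.]), 'tilt 11.5 az 4'), (array([ -96.,  -14., -563.]), 'tilt 11.5 az 4')] [ 1.7   2.13  0.4   2.07  3.73  1.16 -1.92]
520 330 0 0.0 (0, -0.9, -0.4) [(array([396.,  -0., 264.]), 'tilt 31.9 az 0'), (array([324.,  -4., 230.]), 'tilt 19.8 az 0'), (array([226., -79., 212.]), 'tilt 8.8 az 18'), (array([-160., -187.,  303.]), 'tilt 8.7 az 42')] [ 1.32 -0.44  0.63  2.17  0.19  1.48  1.87]
```

One problem: the cast rolls at about 33°, so the last part of the tilt has to happen low over the tray. I'm searching the simulation for pushes that add tilt there, starting from about 28°.

```bash
cat > s3.py <<'E'
from sim import *
import multiprocessing as mp
def gd(M,flip):  # gate-down angle, sideways roll
    y=M[:,1]*(-1 if flip else 1); g=-y  # mould x
    return np.degrees(np.arcsin(-g[2])),np.degrees(np.arcsin(M[2,0]))
def job(a):
    az,z,flip,seed=a
    M=tool(az,28)
    if flip: M=M@np.diag([-1,-1,1])
    q0,e,an=ik(np.array([525,-215,z]),M,np.array(seed,float))
    if e>4 or an>1.5: return []
    out=[]
    D=[np.array(d)/np.linalg.norm(d) for d in [(0,1,0),(0,-1,0),(0,0,1),(0,0,-1),(0,1,1),(0,1,-1),(0,-1,1),(0,-1,-1),(1,0,0),(-1,0,0),(1,0,1),(-1,0,1),(1,1,0),(-1,1,0),(1,-1,0),(-1,-1,0)]]
    for d in D:
        q=q0
        for k in range(8):
            q=row(q,np.append(d*.8,0),wr=800,reg=5)
        p,M2=fk(q,P0); g,s=gd(M2,flip)
        out.append((round(g-28,1),round(s,1),az,z,flip,d.round(1).tolist(),p.round().tolist(),q0.round(2).tolist()))
    return out
if __name__=="__main__":
    seeds=[[.3,.1,0,2,0,1,0],[.3,.1,0,2,1.2,.8,-1.5],[.3,.1,0,2,3,.5,-2.6],[.3,.1,0,2,-.9,.8,1.5],[1.2,.3,-1.1,2,0,1,0],[-.6,.3,1.2,2,0,1,0]]
    A=[(az,z,f,s) for az in range(-180,180,30) for z in(190,260) for f in(0,1) for s in seeds]
    with mp.Pool() as p: o=sum(p.map(job,A,chunksize=1),[])
    o.sort(key=lambda x:-x[0])
    print(len(o))
    for x in o[:25]: print(*x)
    print("near")
    for x in [x for x in o if np.hypot(x[6][0]-525,x[6][1]+215)<130 and x[6][2]>100][:20]: print(*x)
E
time OMP_NUM_THREADS=1 timeout 560 python3 s3.py
```

```text
real	9m20.027s
user	0m0.998s
sys	0m0.324s
```

```bash
echo start $(stat -c %y pics/s0.png) now $(date)
cat > s4.py <<'E'
from s3 import *
def job4(a):
    az,seed=a; M=tool(az,28); q0,e,an=ik(np.array([525,-215,200]),M,np.array(seed,float))
    if e>4 or an>1.5: return []
    out=[]
    for d in [(0,1,0),(0,-1,0),(0,0,1),(0,0,-1),(0,.7,-.7),(0,-.7,-.7),(1,0,0),(-1,0,0)]:
        q=q0
        for k in range(6): q=row(q,np.append(np.array(d)*.8,0),wr=800,reg=5)
        p,M2=fk(q,P0); g,s=gd(M2,0); out.append((round(g-28,1),round(s,1),az,d,p.round().tolist(),q0.round(2).tolist()))
    return out
if __name__=="__main__":
    import time; t=time.time(); o=[]
    A=[(az,s) for s in([.3,.1,0,2,1.2,.8,-1.5],[.3,.1,0,2,-.9,.8,1.5]) for az in range(-180,180,30)]
    with mp.Pool(4) as p:
        for r in p.imap_unordered(job4,A):
            o+=r
            if time.time()-t>70: break
        p.terminate()
    o.sort(key=lambda x:-x[0])
    for x in o[:14]: print(*x)
E
OMP_NUM_THREADS=1 timeout 90 python3 s4.py
```

```text
start 2026-11-29 23:13:04.678298379 +0000 now Sun Nov 29 23:41:44 UTC 2026
3.2 4.7 -180 (0, 1, 0) [343.0, -129.0, 275.0] [0.89, 0.92, -1.23, 1.47, 0.73, 1.84, 2.73]
2.2 -2.2 150 (0, 1, 0) [326.0, -154.0, 301.0] [-0.32, 0.92, 1.22, 1.44, -0.64, 1.8, -2.73]
0.7 3.0 -180 (0, 0.7, -0.7) [464.0, -136.0, 426.0] [0.89, 0.92, -1.23, 1.47, 0.73, 1.84, 2.73]
0.7 7.2 -180 (1, 0, 0) [500.0, -357.0, 146.0] [0.89, 0.92, -1.23, 1.47, 0.73, 1.84, 2.73]
0.6 -4.7 150 (-1, 0, 0) [584.0, -48.0, 160.0] [-0.32, 0.92, 1.22, 1.44, -0.64, 1.8, -2.73]
0.3 -0.9 -90 (-1, 0, 0) [268.0, -218.0, 174.0] [-1.0, 0.64, 1.37, 1.96, -0.22, 0.86, -1.18]
0.3 0.3 150 (0, 1, 0) [315.0, -85.0, 332.0] [0.69, 0.65, -0.56, 1.44, 0.19, 1.61, 2.73]
0.2 0.3 60 (1, 0, 0) [282.0, -77.0, 193.0] [1.5, 0.63, -1.23, 1.86, 0.12, 1.0, 1.34]
0.2 0.7 -180 (0, 0, 1) [389.0, -215.0, -54.0] [0.89, 0.92, -1.23, 1.47, 0.73, 1.84, 2.73]
0.2 0.7 -180 (-1, 0, 0) [529.0, 74.0, 196.0] [0.89, 0.92, -1.23, 1.47, 0.73, 1.84, 2.73]
0.2 -0.1 -120 (-1, 0, 0) [281.0, -70.0, 195.0] [-0.85, 0.84, 1.37, 1.76, -0.35, 1.2, -1.53]
0.1 0.2 150 (1, 0, 0) [383.0, -459.0, 198.0] [0.69, 0.65, -0.56, 1.44, 0.19, 1.61, 2.73]
0.0 0.0 -120 (0, 1, 0) [398.0, -435.0, 335.0] [0.07, 0.39, -0.08, 1.76, 0.49, 1.25, -2.32]
-0.0 0.0 -120 (0, -1, 0) [652.0, 5.0, 65.0] [0.07, 0.39, -0.08, 1.76, 0.49, 1.25, -2.32]
```

The pushes can't tip the mould at the tray, so I'll use the tray wall as a pivot instead. I carry the mould level, rest its underside on the tray's -y wall top about 57 mm from the gate edge, and open the jaws loosely around the bar. Pushing the bar inward then rocks it down until the gate edge meets the floor, which gives about 45°. First I need the tool vertical again, by pushing at the inner limit.

Request:
arm_command --series '[0.75,0,0,0,0.75,0,0,0,0.6,0,0,0,0,-1,0,0,0,-1,0,0,0,-1,0,0,0,-1,0,0,0,-1,0,0,0,-1,0,0,0,-1,0,0,0,-1,0,0,0,-1,0,0]'

```text
clock: 20.1
position: [173.1, -151.4, 230.0]
tool_rot: [2.145, 2.015, 0.508]
contact_force: [-0.2, -0.4, -0.0]
finger_gap: 94.1
grip_force: 0.0
```

```bash
date +%T; python3 -c "
from h import *
st()"
```

```text
23:44:00
t 20.1 p [ 173.1 -151.4  230. ] x [0.038 0.99  0.139] yawx 87.8 z [ 0.347  0.118 -0.93 ] q [ 1.93 -0.5  -0.57  2.46 -0.67  1.26  1.61] F [-0.2 -0.4 -0. ] gap 94.1 0.0
```

```bash
python3 -c "
from h import *
plan([((390,130,270),6)],[])
p,M=st()
d=np.array([-.9,-.31,-.3]);print((M.T@d).round(2))"
```

```text
0.81,0.54,0.2,0, 0.81,0.54,0.2,0, 0.81,0.54,0.2,0, 0.81,0.54,0.2,0, 0.81,0.54,0.2,0, 0.81,0.54,0.2,0, 
end [390. 130. 270.] 87.82607161633621
t 20.1 p [ 173.1 -151.4  230. ] x [0.038 0.99  0.139] yawx 87.8 z [ 0.347  0.118 -0.93 ] q [ 1.93 -0.5  -0.57  2.46 -0.67  1.26  1.61] F [-0.2 -0.4 -0. ] gap 94.1 0.0
[-0.38 -0.92 -0.07]
```

Request:
arm_command --series '[0.81,0.54,0.2,0,0.81,0.54,0.2,0,0.81,0.54,0.2,0,0.81,0.54,0.2,0,0.81,0.54,0.2,0,0.81,0.54,0.2,0,0,0,0,0]'

```text
clock: 20.98
position: [252.9, -85.2, 238.0]
tool_rot: [2.164, 2.053, 0.469]
contact_force: [-0.8, -0.5, 0.3]
finger_gap: 94.3
grip_force: 0.0
```

Request:
arm_command --series '[-0.38,-0.92,0,0,-0.38,-0.92,0,0,-0.38,-0.92,0,0,-0.38,-0.92,0,0,-0.38,-0.92,0,0,-0.38,-0.92,0,0,-0.38,-0.92,0,0,-0.38,-0.92,0,0]'

```text
clock: 21.98
position: [114.6, -170.8, 204.3]
tool_rot: [2.194, 2.077, 0.397]
contact_force: [-0.5, 0.9, 0.4]
finger_gap: 94.0
grip_force: 0.0
```

```bash
date +%T; python3 -c "
from h import *
p,M=st()
d=np.array([-.9,-.31,-.3]);print((M.T@d).round(2))"
```

```text
23:44:29
t 21.98 p [ 114.6 -170.8  204.3] x [0.039 0.992 0.123] yawx 87.7 z [ 0.252  0.109 -0.962] q [ 2.26 -0.48 -0.73  2.46 -0.6   1.26  1.81] F [-0.5  0.9  0.4] gap 94.0 0.0
[-0.38 -0.92  0.03]
```

```bash
python3 -c "
from h import *
plan([((270,-70,225),4),((280,110,225),4),((225,95,210),3)],[])"; cat > s5.py <<'E'
from sim import *
q=np.array([2.26,-.48,-.73,2.46,-.6,1.26,1.81])
print(tilt(q))
for tgt,n in(((270,-70,225),5),((280,110,225),5),((215,90,208),4),((260,110,215),2)):
    for i in range(n):
        p,M=fk(q,P0); d=(np.array(tgt)-p)/(n-i); d*=min(1,60/np.linalg.norm(d)); s=M.T@d/60; q=row(q,np.append(s,0),wr=800,reg=5)
    print(tilt(q))
E
OMP_NUM_THREADS=1 timeout 60 python3 s5.py
```

```text
0.45,0.62,0.13,0, 0.45,0.62,0.13,0, 0.45,0.62,0.13,0, 0.45,0.62,0.13,0, 
0.75,-0.01,0.09,0, 0.75,-0.01,0.09,0, 0.75,-0.01,0.09,0, 0.75,-0.01,0.09,0, 
-0.1,-0.31,-0.01,0, -0.1,-0.31,-0.01,0, -0.1,-0.31,-0.01,0, 
end [225.  95. 210.] 87.72861373353689
(array([ 155., -199.,  184.]), 'tilt 16.5 az 20', 'yaw 88 roll 6.4', array([ 2.26, -0.48, -0.73,  2.46, -0.6 ,  1.26,  1.81]))
(array([281., -92., 214.]), 'tilt 17.2 az 29', 'yaw 89 roll 8.8', array([ 1.43, -0.5 , -0.58,  2.43, -0.61,  1.19,  1.12]))
(array([310.,  92., 210.]), 'tilt 16.4 az 39', 'yaw 89 roll 10.6', array([ 0.61, -0.5 , -0.54,  2.44, -0.56,  1.01,  0.33]))
(array([259.,  94., 218.]), 'tilt 14.0 az 46', 'yaw 89 roll 10.3', array([-0.06, -0.5 , -0.1 ,  2.46, -0.25,  1.01, -0.06]))
(array([260., 110., 215.]), 'tilt 14.0 az 46', 'yaw 89 roll 10.3', array([-0.07, -0.49, -0.15,  2.46, -0.27,  0.99, -0.11]))
```

The tool is left with a residual tilt of 16°. That's tolerable, since the jaws square onto the bar and the cast holds until 33°. Going to the mould now.

```bash
python3 -c "
from h import *
plan([((400,-80,260),6),((536,201,240),6)],[0,0,0,0,0,0,.9,.9,.9])"; date +%T
```

```text
0.3,0.79,0.08,0, 0.3,0.79,0.08,0, 0.3,0.79,0.08,0, 0.3,0.79,0.08,0, 0.3,0.79,0.08,0, 0.3,0.79,0.08,0, 
0.78,0.3,0.23,0.9, 0.8,0.24,0.23,0.9, 0.82,0.17,0.23,0.9, 0.83,0.11,0.23,0, 0.83,0.11,0.23,0, 0.83,0.11,0.23,0, 
end [536. 201. 240.] 74.4420856200318
23:45:40
```

Request:
arm_command --series '[0.3,0.79,0.08,0,0.3,0.79,0.08,0,0.3,0.79,0.08,0,0.3,0.79,0.08,0,0.3,0.79,0.08,0,0.3,0.79,0.08,0,0.78,0.3,0.23,0.9,0.8,0.24,0.23,0.9,0.82,0.17,0.23,0.9,0.83,0.11,0.23,0,0.83,0.11,0.23,0,0.83,0.11,0.23,0]' --gripper -0.3

```text
clock: 23.48
position: [452.2, 113.4, 234.2]
tool_rot: [2.462, 1.818, 0.369]
contact_force: [0.2, -2.0, 1.1]
finger_gap: 61.0
grip_force: 0.0
```

```bash
python3 -c "
from h import *
p,M=st()
T=np.array([535.8,200.8,135])+12*M[:,2]
print(T); plan([(T+[0,0,60],4),(T,2)],[])"; date +%T
```

```text
t 23.48 p [452.2 113.4 234.2] x [0.277 0.948 0.156] yawx 73.7 z [ 0.226  0.094 -0.97 ] q [ 0.96 -0.1  -1.21  2.14 -0.18  0.8  -0.45] F [ 0.2 -2.   1.1] gap 61.0 0.0
[538.50938718 201.92566758 123.36418917]
0.42,0.18,0.32,0, 0.42,0.18,0.32,0, 0.42,0.18,0.32,0, 0.42,0.18,0.32,0, 
-0.08,-0.09,0.48,0, -0.08,-0.09,0.48,0, 
end [538.50938718 201.92566758 123.36418917] 73.73261330187437
23:45:54
```

Request:
arm_command --series '[0.42,0.18,0.32,0,0.42,0.18,0.32,0,0.42,0.18,0.32,0,0.42,0.18,0.32,0,0,0,0,0]'

```text
clock: 24.1
position: [536.7, 203.4, 182.8]
tool_rot: [2.464, 1.821, 0.368]
contact_force: [-1.4, -0.3, 0.9]
finger_gap: 61.1
grip_force: 0.0
```

```bash
python3 -c "
from h import *
p,M=st()
T=np.array([535.8,200.8,135])+12*M[:,2]
print(T); plan([(T,3)],[])"
```

```text
t 24.1 p [536.7 203.4 182.8] x [0.276 0.948 0.157] yawx 73.8 z [ 0.223  0.096 -0.97 ] q [ 0.46  0.32 -1.1   2.01  0.47  0.79 -1.18] F [-1.4 -0.3  0.9] gap 61.1 0.0
[538.47382599 201.95519327 123.35885817]
-0.06,-0.05,0.32,0, -0.06,-0.05,0.32,0, -0.06,-0.05,0.32,0, 
end [538.47382599 201.95519327 123.35885817] 73.80031470312088
```

Request:
arm_command --series '[-0.06,-0.05,0.32,0,-0.06,-0.05,0.32,0,-0.06,-0.05,0.32,0,0,0,0,0]'

```text
clock: 24.6
position: [537.0, 198.3, 123.4]
tool_rot: [2.464, 1.817, 0.365]
contact_force: [-1.1, -0.0, 1.0]
finger_gap: 61.0
grip_force: 0.0
```

Request:
arm_command --series '[0,0,0,0,0,0,0,0,0,0,0,0,0,0,0,0]' --gripper 1

```text
clock: 25.1
position: [537.0, 199.9, 123.6]
tool_rot: [2.462, 1.819, 0.368]
contact_force: [2.5, -2.2, 5.4]
finger_gap: 24.5
grip_force: 10.5
```

```bash
python3 -c "
from h import *
p,M=st()
plan([(p+[0,0,90],3)],[])"
```

```text
t 25.1 p [537.  199.9 123.6] x [0.276 0.948 0.156] yawx 73.8 z [ 0.225  0.094 -0.97 ] q [ 0.37  0.39 -1.    2.07  0.6   0.69 -1.3 ] F [ 2.5 -2.2  5.4] gap 24.5 10.491028265096247
0.08,0.09,-0.48,0, 0.08,0.09,-0.48,0, 0.08,0.09,-0.48,0, 
end [537.03723641 199.87786472 213.59041609] 73.76904189281615
```

Request:
arm_command --series '[0,0,0,0,0,0,0,0,0.04,0.05,-0.24,0,0.04,0.05,-0.24,0,0.08,0.09,-0.48,0,0.08,0.09,-0.48,0,0.08,0.09,-0.48,0,0,0,0,0]'

```text
clock: 26.1
position: [537.5, 201.1, 244.1]
tool_rot: [2.461, 1.818, 0.371]
contact_force: [1.0, 0.0, -7.2]
finger_gap: 23.5
grip_force: 30.0
```

```bash
date +%T; python3 -c "
from h import *
p,M=st()
save('scene','s7.png')
for n in('mould','cast','bar'): print(n,[(np.round(d['uv'],1),round(d['score'],2)) for d in robot.pinpoint(n,'scene')][:2])
bar=p-12*M[:,2]; print('bar pred',proj('scene',bar))
a=cv2.imread('pics/s7.png')[110:260,290:440]
cv2.imwrite('pics/c7.png',cv2.resize(a,None,fx=4,fy=4,interpolation=2))
plan([((520,0,240),4),((535,-230,240),5)],[1]*9+[1]*3)"
```

```text
23:46:32
t 26.1 p [537.5 201.1 244.1] x [0.276 0.948 0.157] yawx 73.8 z [ 0.227  0.094 -0.969] q [ 0.54  0.24 -1.15  1.94  0.34  0.88 -1.06] F [ 1.   0.  -7.2] gap 23.5 29.950926639139652
mould [(array([369.4, 193.1]), 0.75)]
cast [(array([365.4, 184.7]), 0.63)]
bar [(array([372. , 164.6]), 0.82)]
bar pred [369.68048015 168.34548915]
-0.81,0.19,-0.09,1, -0.79,0.26,-0.09,1, -0.76,0.33,-0.09,1, -0.73,0.39,-0.09,1, 
-0.58,0.51,-0.06,1, -0.53,0.55,-0.06,1, -0.48,0.6,-0.06,1, -0.42,0.64,-0.06,1, -0.37,0.67,-0.06,1, 
end [ 535. -230.  240.] 28.070127393344066
```

View pics/c7.png

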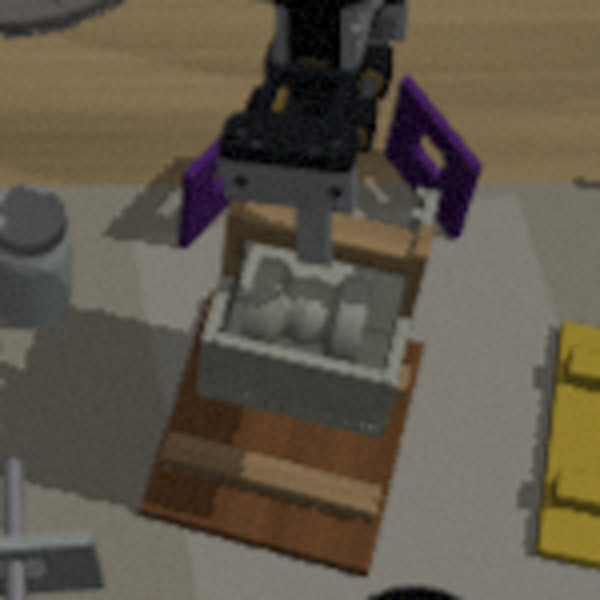

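The picture shows the mould lifted with the cast still inside at crop (300,310), slightly tipped, and the battens empty below. The gate's corner still hangs at crop (50,545). Carrying it to the tray.

```bash
python3 -c "
from h import *
plan([((540,110,290),2),((540,-60,290),4),((540,-320,265),6)],[1]*12)"; date +%T
```

```text
-0.64,0.33,-0.46,1, -0.61,0.39,-0.46,1, 
-0.62,0.33,-0.07,1, -0.59,0.38,-0.07,1, -0.56,0.43,-0.07,1, -0.52,0.48,-0.07,1, 
-0.5,0.53,-0.0,1, -0.45,0.57,-0.0,1, -0.4,0.6,-0.0,1, -0.35,0.64,-0.0,1, -0.29,0.67,-0.0,1, -0.23,0.69,-0.0,1, 
end [ 540. -320.  265.] 12.622207945447519
23:46:52
```

Request:
arm_command --series '[-0.64,0.33,-0.46,1,-0.61,0.39,-0.46,1,-0.62,0.33,-0.07,1,-0.59,0.38,-0.07,1,-0.56,0.43,-0.07,1,-0.52,0.48,-0.07,1,-0.5,0.53,0,1,-0.45,0.57,0,1,-0.4,0.6,0,1,-0.35,0.64,0,1,-0.29,0.67,0,1,-0.23,0.69,0,1]'

```text
clock: 27.8
position: [540.2, -321.2, 264.8]
tool_rot: [-3.031, -0.339, -0.358]
contact_force: [0.7, 0.1, -6.9]
finger_gap: 21.6
grip_force: 30.0
```

```bash
date +%T; python3 -c "
from h import *
p,M=st()
print('toolx z',M[2,0],'tooly z',M[2,1],'bar',p-12*M[:,2])
T=np.array([538,-324,175])+12*M[:,2]
plan([(T,5)],[])"
```

```text
23:47:04
t 27.8 p [ 540.2 -321.2  264.8] x [0.949 0.209 0.237] yawx 12.4 z [ 0.222  0.095 -0.97 ] q [ 1.18  0.32 -0.77  1.73  0.05  1.02 -0.92] F [ 0.7  0.1 -6.9] gap 21.6 29.995047748088837
toolx z 0.237321291861305 tooly z -0.04380681929413134 bar [ 537.5206601  -322.36386249  276.45242036]
-0.08,0.02,0.33,0, -0.08,0.02,0.33,0, -0.08,0.02,0.33,0, -0.08,0.02,0.33,0, -0.08,0.02,0.33,0, 
end [ 540.66143548 -322.85834177  163.3546843 ] 12.44793834008907
```

Request:
arm_command --series '[-0.09,0.02,0.39,0,-0.09,0.02,0.39,0,-0.09,0.02,0.39,0,-0.09,0.02,0.39,0,-0.06,0.02,0.3,0,0,0,0,0]'

```text
clock: 28.55
position: [542.8, -320.1, 150.5]
tool_rot: [-3.03, -0.343, -0.358]
contact_force: [1.0, -0.4, -6.9]
finger_gap: 21.8
grip_force: 30.0
```

```bash
date +%T; python3 -c "
from h import *
p,M=st()
b=p-12*M[:,2]; print('bar',b)
for z in(150,): to(np.array([538,-324,z])+12*M[:,2])"
```

```text
23:47:21
t 28.55 p [ 542.8 -320.1  150.5] x [0.948 0.212 0.238] yawx 12.6 z [ 0.222  0.096 -0.97 ] q [ 1.12  0.44 -0.73  1.85  0.14  0.8  -0.97] F [ 1.  -0.4 -6.9] gap 21.8 29.997827410697937
bar [ 540.08928845 -321.28408015  162.09508083]
units [-0.09  0.04  0.18]
```

Request:
arm_command --series '[-0.02,0.04,0.08,0,-0.02,0,0.06,0,0,0,0,0]'

```text
clock: 28.92
position: [546.4, -323.9, 146.1]
tool_rot: [-3.035, -0.343, -0.37]
contact_force: [5.1, -1.1, 8.5]
finger_gap: 21.8
grip_force: 30.0
```

Request:
arm_command --series '[0,0,0,0,0,0,0,0,0,0,0,0]' --gripper 0.22

```text
clock: 29.3
position: [543.5, -323.2, 143.6]
tool_rot: [-3.033, -0.343, -0.361]
contact_force: [0.7, -3.3, 1.9]
finger_gap: 36.5
grip_force: 1.0
```

```bash
date +%T; python3 -c "
from h import *
p,M=st()
save('scene','s8.png'); save('top','t8.png')
for n in('mould','cast','bar','lip'): print(n,[[(np.round(d['uv'],1),round(d['score'],2)) for d in robot.pinpoint(n,c)][:2] for c in ('scene','top')])
O=np.array([509,-202.5,0]);u=np.array([.233,-.972,0])
B=O+u*125+[0,0,153]; print('bar',proj('scene',B),proj('top',B)); o=O+u*110+[0,0,48]; print('mould',proj('scene',o),proj('top',o)); c=o+u*20+[0,0,37]; print('cast',proj('scene',c),proj('top',c))
b=p-12*M[:,2]; print('tcpbar',b, (b-O)@u)
for k in(1,): print('unit -u in tool',(M.T@(-u)).round(2),'down',(M.T@[0,0,-1]).round(2))
"
```

```text
23:47:44
t 29.3 p [ 543.5 -323.2  143.6] x [0.948 0.212 0.239] yawx 12.6 z [ 0.224  0.093 -0.97 ] q [ 1.12  0.45 -0.72  1.85  0.15  0.79 -0.97] F [ 0.7 -3.3  1.9] gap 36.5 1.0498704014753457
mould [[(array([176.2, 221.4]), 0.73)], [(array([444.4, 193.9]), 0.61)]]
cast [[], [(array([459.3, 191.9]), 0.53)]]
bar [[(array([155.2, 202.6]), 0.6)], [(array([459. , 185.2]), 0.94), (array([341.5, 146.8]), 0.33)]]
lip [[], [(array([417.9, 197.2]), 0.83)]]
bar [155.59285629 195.83950858] [457.68655219 194.28699957]
mould [173.26694913 215.56926289] [444.55424287 200.06623155]
cast [161.67735065 210.15890085] [453.43316067 196.97696346]
tcpbar [ 540.81537036 -324.29538774  155.26411889] 125.79809818089953
unit -u in tool [-0.01 -1.    0.04] down [-0.24  0.04  0.97]
```

The detections put the mould about 20 mm too far along the wall (+x). I'll regrip, lift, shift it and set it down again.

Request:
arm_command --series '[0,0,0,0,0,0,0,0,0,0,0,0,0.06,-0.01,-0.26,0,-0.16,0,-0.04,0,-0.16,0,-0.04,0,0,0,0,0,-0.06,0.01,0.22,0,0,0,0,0]' --gripper 1

```text
clock: 30.92
position: [523.2, -327.3, 144.4]
tool_rot: [-3.031, -0.343, -0.359]
contact_force: [-0.4, 0.7, -7.1]
finger_gap: 22.0
grip_force: 30.0
```

Request:
arm_command --series '[0,0,0,0,0,0,0,0,0,0,0,0]' --gripper 0.22

```text
clock: 31.3
position: [524.1, -327.6, 146.2]
tool_rot: [-3.033, -0.344, -0.362]
contact_force: [1.6, -0.9, -0.3]
finger_gap: 36.6
grip_force: 0.7
```

```bash
date +%T; python3 -c "
from h import *
p,M=st()
save('scene','s9.png'); save('top','t9.png')
for n in('mould','cast','bar','lip'): print(n,[[(np.round(d['uv'],1),round(d['score'],2)) for d in robot.pinpoint(n,c)][:2] for c in ('scene','top')])
O=np.array([509,-202.5,0]);u=np.array([.233,-.972,0])
b=p-12*M[:,2]; print('tcpbar',b, (b-O)@u)
t=robot.regions_of('mould','top');s=robot.regions_of('mould','scene')
for r in t[:1]+s[:1]: print(r['score'],cv2.boxPoints(cv2.minAreaRect(cv2.findNonZero(r['pixels'].astype(np.uint8)))).round(1).tolist())
"
```

```text
23:48:19
t 31.3 p [ 524.1 -327.6  146.2] x [0.947 0.212 0.24 ] yawx 12.6 z [ 0.225  0.094 -0.97 ] q [ 1.16  0.43 -0.74  1.87  0.13  0.79 -0.93] F [ 1.6 -0.9 -0.3] gap 36.6 0.7119829899784236
mould [[(array([174.6, 218.2]), 0.72)], [(array([445.2, 200. ]), 0.66)]]
cast [[(array([155.5, 207.6]), 0.61)], [(array([267.2, 152.1]), 0.69), (array([461.1, 198.1]), 0.57)]]
bar [[(array([154. , 192.7]), 0.81)], [(array([458.7, 191.1]), 0.87), (array([342.8, 147.9]), 0.3)]]
lip [[(array([197.9, 207.6]), 0.58)], [(array([422.4, 205.6]), 0.84)]]
tcpbar [ 521.40748137 -328.76283079  157.82230918] 125.61841468577838
0.59 [[415.6000061035156, 188.8000030517578], [465.3999938964844, 172.1999969482422], [477.1000061035156, 207.3000030517578], [427.29998779296875, 223.89999389648438]]
0.87 [[133.6999969482422, 175.0], [199.3000030517578, 170.89999389648438], [203.39999389648438, 236.60000610351562], [137.8000030517578, 240.6999969482422]]
```

The mould is centred now (bar at scene (154,193)). Tipping it by pushing the bar inward over the wall pivot.

Request:
arm_command --series '[0,-0.22,0.01,0,0,-0.22,0.01,0,0,-0.22,0.01,0,-0.02,-0.22,0.07,0,-0.02,-0.22,0.09,0,0,0,0,0]'

```text
clock: 32.65
position: [508.3, -261.3, 136.3]
tool_rot: [-3.031, -0.345, -0.359]
contact_force: [-0.2, -0.5, 0.8]
finger_gap: 36.5
grip_force: 0.3
```

```bash
date +%T; python3 -c "
from h import *
p,M=st()
save('scene','s10.png'); save('top','t10.png')
for n in('mould','cast','bar','lip'): print(n,[[(np.round(d['uv'],1),round(d['score'],2)) for d in robot.pinpoint(n,c)][:2] for c in ('scene','top')])
O=np.array([509,-202.5,0]);u=np.array([.233,-.972,0]);w=np.array([.972,.233,0])
print('tcp u',(p-O)@u)
piv=O+u*92+[0,0,48]
for t in(15,25,35,45):
  c,s=np.cos(np.radians(t)),np.sin(np.radians(t)); gx=-u*c-np.array([0,0,s]); gz=-u*s+np.array([0,0,c])
  f=lambda x,z:piv+gx*(x-18)+gz*z
  print(t,'bar',proj('scene',f(-15,105)).round(),proj('top',f(-15,105)).round(),f(-15,105).round(),'mould',proj('scene',f(0,0)).round(),proj('top',f(0,0)).round(),'lip',proj('top',f(75,10)).round())
"
```

```text
23:48:51
t 32.65 p [ 508.3 -261.3  136.3] x [0.947 0.213 0.238] yawx 12.7 z [ 0.223  0.095 -0.97 ] q [ 1.13  0.36 -0.77  1.99  0.11  0.72 -1.  ] F [-0.2 -0.5  0.8] gap 36.5 0.2536368719302118
mould [[], [(array([437.6, 203.6]), 0.78)]]
cast [[(array([234. , 201.4]), 0.77)], [(array([395.7, 211.4]), 0.83)]]
bar [[(array([186.8, 189.8]), 0.64)], [(array([437.2, 200.4]), 0.69), (array([344.1, 140.7]), 0.57)]]
lip [[(array([206.6, 212.3]), 0.8)], [(array([417.3, 209.7]), 0.64), (array([345.7, 159.9]), 0.51)]]
tcp u 57.0102383083801
15 bar [167. 192.] [449. 196.] [ 532. -296.  158.] mould [173. 215.] [445. 200.] lip [422. 206.]
25 bar [174. 191.] [443. 198.] [ 527. -278.  157.] mould [173. 214.] [445. 200.] lip [422. 206.]
35 bar [182. 190.] [437. 200.] [ 523. -260.  153.] mould [173. 213.] [444. 200.] lip [422. 206.]
45 bar [190. 191.] [431. 201.] [ 519. -242.  146.] mould [174. 213.] [444. 200.] lip [423. 206.]
```

The cast is already out in the tray (scene (234,201), top (396,211)). The tilt is about 35–38°, so I push a bit further and hold.

Request:
arm_command --series '[-0.01,-0.12,0.05,0,-0.01,-0.12,0.05,0,0,0,0,0,0,0,0,0,0,0,0,0,0,0,0,0,0,0,0,0]'

```text
clock: 34.02
position: [505.7, -248.6, 131.3]
tool_rot: [-3.032, -0.343, -0.361]
contact_force: [-0.3, -2.9, -1.2]
finger_gap: 36.8
grip_force: 0.9
```

```bash
date +%T; cat > m.py <<'E'
from h import *
from scipy.optimize import least_squares
import sys
p,M=st()
sc=[];obs=[]
pts={'bar':(-15,0,105),'lip':(75,0,10),'mould':(0,0,0)}
for c in('scene','top'):
    robot.get_image(c)
    for n in pts:
        r=robot.pinpoint(n,c)
        if r and r[0]['score']>.5: obs.append((c,pts[n],np.array(r[0]['uv']))); print(c,n,np.round(r[0]['uv'],1),round(r[0]['score'],2))
    r=robot.pinpoint('cast',c); sc.append(r[0]['uv'] if r else None); print('cast',c,[(np.round(x['uv'],1),round(x['score'],2)) for x in r[:2]])
if all(x is not None for x in sc): print('cast',*tri(*sc))
O=np.array([509,-202.5,0]);u=np.array([.233,-.972,0]);w=np.array([.972,.233,0])
def f(v):
    t=v[3]; gx=-u*np.cos(t)-np.array([0,0,np.sin(t)]); gz=-u*np.sin(t)+np.array([0,0,np.cos(t)])
    return np.concatenate([proj(c,v[:3]+gx*m[0]+gz*m[2])-uv for c,m,uv in obs])
r=least_squares(f,[535,-309,60,.6],loss='soft_l1'); print('origin',r.x[:3].round(),'u',((r.x[:3]-O)@u).round(1),'tilt',np.degrees(r.x[3]).round(1),'res',np.abs(f(r.x)).max().round(1))
print('tcp u',(p-O)@u)
E
python3 m.py
```

```text
23:49:23
t 34.02 p [ 505.7 -248.6  131.3] x [0.948 0.212 0.239] yawx 12.6 z [ 0.224  0.094 -0.97 ] q [ 1.11  0.35 -0.77  2.02  0.11  0.69 -1.02] F [-0.3 -2.9 -1.2] gap 36.8 0.9183951281011105
scene bar [187.6 186.9] 0.73
scene lip [209.2 210.7] 0.69
scene mould [177.8 217.4] 0.79
cast scene [(array([235.5, 202. ]), 0.73), (array([188.8, 292.9]), 0.56)]
top bar [433.2 199.7] 0.78
top lip [410.1 209.6] 0.63
top mould [438.7 200.9] 0.81
cast top [(array([392.9, 213.7]), 0.62), (array([346.9, 157.8]), 0.25)]
cast [ 493.0733862  -142.47838653   47.36942672] 4.709188688265164
origin [ 530. -286.   64.] u 85.5 tilt 30.6 res 6.5
tcp u 44.02624696424702
```

```bash
date +%T; cat > sil.py <<'E'
from h import *
from scipy.optimize import minimize
O=np.array([509,-202.5,0]);u=np.array([.233,-.972,0]);w=np.array([.972,.233,0])
C=np.array([(x,y,z) for x in(-75,75) for y in(-58,58) for z in(0,60)]+[(x,y,z) for x in(-26,-4) for y in(-56,56) for z in(93,117)],float)
H={}
for c in('scene','top'):
    robot.get_image(c); r=robot.regions_of('mould',c)
    best=max(r,key=lambda d:d['score']*(d['uv'][0]<260 if c=='scene' else d['uv'][0]>380)); m=best['pixels'].astype(np.uint8); print(c,round(best['score'],2),best['uv'],m.sum())
    n,l,s,_=cv2.connectedComponentsWithStats(m); m=(np.isin(l,[i for i in range(1,n) if s[i,4]>30])).astype(np.uint8)
    h=np.zeros((400,640),np.uint8); cv2.fillConvexPoly(h,cv2.convexHull(cv2.findNonZero(m)),1); H[c]=h
def pose(v):
    t,yaw=v[3],v[4]; R0=R.from_euler('z',yaw).as_matrix(); U=R0@u; gx=-U*np.cos(t)-np.array([0,0,np.sin(t)]); gz=-U*np.sin(t)+np.array([0,0,np.cos(t)]); gy=np.cross(gz,gx)
    return O+u*v[0]+w*v[1]+[0,0,v[2]],np.stack([gx,gy,gz],1)
def cost(s):
    v=s*np.array([10,10,10,.2,.1]); o,G=pose(v); P=o+C@G.T; J=0
    for c in H:
        q=np.array([proj(c,a) for a in P],np.float32); h=np.zeros((400*4,640*4),np.uint8); cv2.fillConvexPoly(h,cv2.convexHull((q*4+1.5).round().astype(np.int32)),1); h=cv2.resize(h.astype(np.float32),(640,400),interpolation=cv2.INTER_AREA); J+=np.abs(h-H[c]).sum()/H[c].sum()
    return J
for t0 in(.1,.55,.75):
    r=minimize(cost,np.array([100,0,55,t0,0])/[10,10,10,.2,.1],method='Nelder-Mead',options=dict(maxfev=400)); v=r.x*[10,10,10,.2,.1]; print('u,w,z',v[:3].round(1),'tilt',np.degrees(v[3]).round(1),'yaw',np.degrees(v[4]).round(1),'J',round(r.fun,3))
E
timeout 120 python3 sil.py; python3 -c "
from h import *
print(tri((187.6,186.9),(433.2,199.7)))"
```

```text
23:50:29
scene 0.85 [183.6, 206.8] 2961
top 0.6 [436.1, 191.0] 790
(array([ 520.87714267, -244.92153642,  165.90938828]), np.float64(2.3102353657991417))Traceback (most recent call last):
  File "sil.py", line 20, in <module>
    r=minimize(cost,np.array([100,0,55,t0,0])/[10,10,10,.2,.1],method='Nelder-Mead',options=dict(maxfev=400)); v=r.x*[10,10,10,.2,.1]; print('u,w,z',v[:3].round(1),'tilt',np.degrees(v[3]).round(1),'yaw',np.degrees(v[4]).round(1),'J',round(r.fun,3))
    res = _minimize_neldermead(fun, x0, args, callback, bounds=bounds,
                               **options)
    fxr = func(xr)
    fx = function(np.copy(x), *(wrapper_args + args))
  File "sil.py", line 17, in cost
    q=np.array([proj(c,a) for a in P],np.float32); h=np.zeros((400*4,640*4),np.uint8); cv2.fillConvexPoly(h,cv2.convexHull((q*4+1.5).round().astype(np.int32)),1); h=cv2.resize(h.astype(np.float32),(640,400),interpolation=cv2.INTER_AREA); J+=np.abs(h-H[c]).sum()/H[c].sum()
                ~~~~^^^^^
  File "h.py", line 16, in proj
    K,E,i=cam(n); c=np.linalg.inv(E)@np.append(p,1); v=K@np.array([c[0],-c[1],-c[2]]); return v[:2]/v[2]
          ~~~^^^
  File "h.py", line 5, in cam
    i=robot.camera_info(n); return np.array(i["camera_matrix"],float),np.array(i["extrinsics"],float),i
ValueError: time passes only in moves, steps and waits
```

```bash
sed -i 's/^def cam(n):/import functools\n@functools.lru_cache(None)\ndef cam(n):/' h.py; sed -i 's/maxfev=400/maxfev=250/' sil.py; timeout 100 python3 sil.py; date +%T
```

```text
scene 0.82 [181.3, 207.4] 2900
top 0.85 [435.2, 191.1] 861
u,w,z [75.8  0.  52.6] tilt 6.3 yaw 0.0 J 1.167
u,w,z [90.1  0.  54. ] tilt 33.6 yaw 0.0 J 1.128
u,w,z [94.   0.  54.9] tilt 44.6 yaw 0.0 J 1.156
23:51:00
```

Request:
arm_command --series '[0,-0.13,0.01,0,0,0,0,0,0,0,0,0,0,0,0,0,0,0,0,0,0,0,0,0,0,-0.13,0.01,0,0,0,0,0,0,0,0,0,0,0,0,0,0,0,0,0,0,0,0,0]'

```text
clock: 36.42
position: [502.4, -233.2, 130.8]
tool_rot: [-3.032, -0.343, -0.361]
contact_force: [0.4, -1.7, -0.8]
finger_gap: 36.3
grip_force: 0.8
```

```bash
date +%T; sed -i "s/np.array(\[100,0,55,t0,0\])/np.array([100,5,55,t0,.1])/; s/(.1,.55,.75)/(.6,)/; s/maxfev=250/maxfev=300,initial_simplex=np.array([10,.5,5.5,3,.2])+np.vstack([np.zeros(5),np.diag([1,1,1,1,.6])])/" sil.py; timeout 60 python3 sil.py; python3 m.py; date +%T
```

```text
23:51:42
scene 0.78 [187.2, 205.1] 2793
top 0.8 [432.1, 191.5] 857
u,w,z [87.2  3.9 62.7] tilt 46.0 yaw 3.3 J 1.086
t 36.62 p [ 502.4 -233.2  130.8] x [0.948 0.212 0.239] yawx 12.6 z [ 0.224  0.094 -0.97 ] q [ 1.1   0.33 -0.78  2.04  0.1   0.68 -1.04] F [ 0.8 -1.1 -0.6] gap 36.7 0.8002518396824598
scene bar [193.6 189.7] 0.82
scene lip [208.  213.2] 0.84
scene mould [184.3 213.3] 0.95
cast scene [(array([236.7, 201. ]), 0.71)]
top bar [426.5 203.1] 0.61
top lip [412.4 208.7] 0.73
top mould [436.4 201.8] 0.62
cast top [(array([420.7, 142. ]), 0.61), (array([395.9, 213.4]), 0.57)]
cast [ 657.13787852 -134.72082356  325.04567996] 96.02533957679785
origin [ 527. -281.   51.] u 80.5 tilt 35.9 res 3.2
tcp u 28.28354586693807
23:51:55
```

```bash
python3 -c "
from h import *
O=np.array([509,-202.5,0]);u=np.array([.233,-.972,0])
for a,b,t in(((208,213.2),(412.4,208.7),28.3),((209.2,210.7),(410.1,209.6),44),((206.6,212.3),(417.3,209.7),57)):
  print(t,tri(a,b),[(atz(n,q,16)-O)@u for n,q in(('scene',a),('top',b))])
for a,b in(((193.6,189.7),(426.5,203.1)),((184.3,213.3),(436.4,201.8))): P=tri(a,b); print(P,(P[0]-O)@u)
for T in(30,35,40,45,50,55):
  t=np.radians(T); print(T,'lip-bar',(-90*np.cos(t)+95*np.sin(t)).round(1),'org-bar',(-15*np.cos(t)*-1*-1+105*np.sin(t)).round(1))
"; date +%T
```

```text
28.3 (array([ 512.26431393, -216.2687822 ,   20.79110245]), np.float64(14.87354593816603)) [np.float64(22.22465590721277), np.float64(7.564724319414811)]
44 (array([ 508.87200297, -209.39708526,   28.80749098]), np.float64(19.360642880076266)) [np.float64(18.005972438252357), np.float64(-0.6198875289467765)]
57 (array([ 508.04534745, -227.02018512,   18.41896394]), np.float64(3.500226950721842)) [np.float64(25.690237588773325), np.float64(22.344542464223853)]
(array([ 514.306316  , -232.67104988,  143.05126749]), np.float64(4.621616091719788)) 30.562632110562074
(array([ 528.95850829, -281.16529786,   49.82011471]), np.float64(2.1695347310853017)) 81.1130019461177
30 lip-bar -30.4 org-bar 39.5
35 lip-bar -19.2 org-bar 47.9
40 lip-bar -7.9 org-bar 56.0
45 lip-bar 3.5 org-bar 63.6
50 lip-bar 14.9 org-bar 70.8
55 lip-bar 26.2 org-bar 77.4
23:52:11
```

The bar (u=31, z=143) and the mould origin agree on a tilt of about 37°. Pushing 20 mm further for about 44°, then holding.

Request:
arm_command --series '[0,-0.11,0.01,0,0,-0.11,0.01,0,0,-0.11,0.01,0,0,0,0,0,0,0,0,0,0,0,0,0,0,0,0,0,0,0,0,0,0,0,0,0,0,0,0,0]'

```text
clock: 38.38
position: [498.3, -213.8, 129.9]
tool_rot: [-3.032, -0.343, -0.361]
contact_force: [1.2, -1.0, -0.1]
finger_gap: 36.8
grip_force: 0.7
```

```bash
date +%T; python3 m.py; cat >> h.py <<'E'
E
date +%T
```

```text
23:52:25
t 38.38 p [ 498.3 -213.8  129.9] x [0.948 0.212 0.239] yawx 12.6 z [ 0.224  0.094 -0.97 ] q [ 1.09  0.31 -0.79  2.07  0.09  0.66 -1.07] F [ 1.2 -1.  -0.1] gap 36.8 0.6543802097439766
scene bar [391.5 282.7] 0.73
scene lip [208.  213.3] 0.97
scene mould [182.6 209.9] 0.6
cast scene [(array([235.8, 202.6]), 0.85)]
top bar [421.1 201.6] 0.97
top lip [412.4 210.4] 0.77
top mould [435.3 201.9] 0.92
cast top []
origin [ 527. -277.   64.] u 76.9 tilt 49.0 res 187.9
tcp u 8.448358286195369
23:52:30
```

By geometry (bar u≈10, lip u≈15) the tilt is about 45°, held for about 0.9 s. Easing back now, then the jaws close to square the bar level.

Request:
arm_command --series '[0,0.13,0,0,0,0.13,0,0,0,0.13,0,0,0,0.13,0,0,0,0.13,0,0,0,0.1,0,0,0,0,0,0]'

```text
clock: 39.75
position: [508.7, -257.7, 127.9]
tool_rot: [-3.032, -0.343, -0.361]
contact_force: [-0.1, 0.3, -0.1]
finger_gap: 36.6
grip_force: 0.0
```

Request:
arm_command --series '[0,0,0,0,0,0,0,0,0,0,0,0,0,0,0,0]' --gripper 1

```text
clock: 40.25
position: [508.7, -257.4, 128.2]
tool_rot: [-3.032, -0.343, -0.361]
contact_force: [-1.7, 0.8, 3.6]
finger_gap: 26.4
grip_force: 30.0
```

```bash
date +%T; python3 m.py
```

```text
23:52:54
t 40.25 p [ 508.7 -257.4  128.2] x [0.947 0.212 0.239] yawx 12.6 z [ 0.224  0.094 -0.97 ] q [ 1.11  0.37 -0.76  2.01  0.12  0.7  -1.02] F [-1.7  0.8  3.6] gap 26.4 30.000430047512054
scene bar [184.5 187.7] 0.64
scene lip [207.5 212.8] 0.83
scene mould [182.3 213.6] 0.66
cast scene [(array([237.8, 200.5]), 0.81), (array([294.3, 269.5]), 0.39)]
top bar [435.8 196.9] 0.72
top lip [411.1 206.8] 0.78
top mould [342.  241.6] 0.71
cast top [(array([397.4, 216.1]), 0.83)]
cast [ 484.66897889 -147.6284595    41.99503662] 15.03981830042002
origin [ 533. -281.   57.] u 82.4 tilt 24.0 res 94.6
tcp u 53.298210758872834
```

Request:
arm_command --series '[0.04,-0.01,-0.16,0,0.06,-0.01,-0.24,0,0.09,-0.02,-0.36,0,0.12,-0.02,-0.48,0,0.12,-0.02,-0.48,0,0,0,0,0]'

```text
clock: 41.5
position: [509.8, -257.7, 236.9]
tool_rot: [-3.035, -0.344, -0.365]
contact_force: [-0.1, -0.1, -5.2]
finger_gap: 26.1
grip_force: 30.0
```

```bash
date +%T; python3 m.py; python3 -c "
from h import *
plan([((540,-230,285),2),((540,-50,290),4),((538,200,260),6)],[-1]*12)"
```

```text
23:53:10
t 41.5 p [ 509.8 -257.7  236.9] x [0.947 0.212 0.241] yawx 12.6 z [ 0.227  0.091 -0.97 ] q [ 1.19  0.23 -0.82  1.89 -0.    0.91 -0.94] F [-0.1 -0.1 -5.2] gap 26.1 29.994220733642578
scene bar [173.7 161.6] 0.77
scene lip [200.  190.2] 0.7
scene mould [170.6 193.5] 0.65
cast scene [(array([234.6, 200. ]), 0.78), (array([296.9, 184. ]), 0.69)]
top bar [442.6 194.9] 0.95
top lip [418.1 206.2] 0.83
top mould [443.8 197.7] 0.8
cast top [(array([394.4, 212.9]), 0.8), (array([342. , 241.3]), 0.41)]
cast [ 494.194201   -144.33821608   59.60997479] 2.0403534506630514
origin [ 528. -284.  160.] u 83.9 tilt 26.3 res 2.9
tcp u 53.829869276237496
0.4,-0.18,-0.33,-1, 0.41,-0.14,-0.33,-1, 
0.29,-0.69,0.05,-1, 0.35,-0.66,0.05,-1, 0.4,-0.63,0.05,-1, 0.46,-0.59,0.05,-1, 
0.44,-0.52,0.15,-1, 0.49,-0.48,0.15,-1, 0.53,-0.44,0.15,-1, 0.56,-0.39,0.15,-1, 0.59,-0.34,0.15,-1, 0.62,-0.29,0.15,-1, 
end [538. 200. 260.] 73.77346448700843
```

Carrying the mould back to the battens, with the cast left lying in the tray.

Request:
arm_command --series '[0.4,-0.18,-0.33,-1,0.41,-0.14,-0.33,-1,0.29,-0.69,0.05,-1,0.35,-0.66,0.05,-1,0.4,-0.63,0.05,-1,0.46,-0.59,0.05,-1,0.44,-0.52,0.15,-1,0.49,-0.48,0.15,-1,0.53,-0.44,0.15,-1,0.56,-0.39,0.15,-1,0.59,-0.34,0.15,-1,0.62,-0.29,0.15,-1]'

```text
clock: 43.5
position: [538.7, 201.0, 258.2]
tool_rot: [2.46, 1.822, 0.366]
contact_force: [0.6, -0.2, -4.8]
finger_gap: 26.5
grip_force: 30.0
```

```bash
date +%T; cat > m2.py <<'E'
from h import *
from scipy.optimize import least_squares
p,M=st()
obs=[]
pts={'bar':(-15,0,105),'lip':(75,0,10),'mould':(0,0,0)}
for c in('scene','top'):
    robot.get_image(c)
    for n in pts:
        r=[x for x in robot.pinpoint(n,c) if x['score']>.5 and abs(x['uv'][0]-(364 if c=='scene' else 286))<45 and (150<x['uv'][1]<250)]
        if r: obs.append((c,pts[n],np.array(r[0]['uv']))); print(c,n,np.round(r[0]['uv'],1))
def f(v):
    G=R.from_euler('zyx',[v[4],v[3],v[5]]).as_matrix()
    return np.append(np.concatenate([proj(c,v[:3]+G@m)-uv for c,m,uv in obs]),[(v[4]-2.85)*5,v[5]*10])
r=least_squares(f,[520,205,60,.3,2.85,0],loss='soft_l1'); v=r.x; print('origin',v[:3].round(1),'tilt',np.degrees(v[3]).round(1),'yaw',np.degrees(v[4]).round(1),'res',np.abs(f(v)).max().round(1))
b=np.array([520,204]); print('off board',(v[:2]-b).round(1)); print('bar by tcp',(p-12*M[:,2]).round(1),'tool y',M[:,1].round(2))
E
python3 m2.py
```

```text
23:53:43
t 43.5 p [538.7 201.  258.2] x [0.274 0.949 0.155] yawx 73.9 z [ 0.224  0.094 -0.97 ] q [ 0.55  0.22 -1.15  1.92  0.31  0.91 -1.03] F [ 0.6 -0.2 -4.8] gap 26.5 29.996906965970993
scene bar [378.4 161.8]
scene mould [363.5 207.2]
top bar [277.  190.1]
top mould [286.7 181. ]
origin [584.  191.7 187.2] tilt -32.9 yaw 166.7 res 5.1
off board [ 64.  -12.3]
bar by tcp [536.  199.9 269.9] tool y [ 0.94 -0.3   0.19]
```

```bash
sed -i "s/'zyx'/'ZYX'/" m2.py; python3 m2.py; python3 -c "
from h import *
p,M=st()
plan([(p+[-72,21.5,-50],3),(p+[-72,21.5,-95],3)],[])
g=np.array([-.956,.293,0]); print('back',(M.T@(-g)).round(2),'down',(M.T@[0,0,-1]).round(2))"; date +%T
```

```text
t 43.9 p [539.1 198.8 258.5] x [0.278 0.948 0.155] yawx 73.7 z [ 0.224  0.093 -0.97 ] q [ 0.56  0.22 -1.15  1.92  0.31  0.91 -1.03] F [-1.1  0.  -4.5] gap 25.5 29.92580160498619
scene bar [376.9 161.2]
scene lip [367.5 188.4]
scene mould [362.8 205.1]
top bar [279.4 187.8]
top mould [289.8 177. ]
origin [592.3 184.7 201.5] tilt 37.8 yaw 162.3 res 3.2
off board [ 72.3 -19.3]
bar by tcp [536.4 197.7 270.1] tool y [ 0.93 -0.3   0.19]
t 44.3 p [538.9 199.7 258.5] x [0.276 0.948 0.156] yawx 73.7 z [ 0.224  0.094 -0.97 ] q [ 0.55  0.22 -1.15  1.92  0.31  0.91 -1.03] F [ 0.3 -0.3 -4.8] gap 25.8 29.921133443713188
-0.04,-0.46,0.19,0, -0.04,-0.46,0.19,0, -0.04,-0.46,0.19,0, 
-0.04,-0.05,0.24,0, -0.04,-0.05,0.24,0, -0.04,-0.05,0.24,0, 
end [466.91639545 221.16177007 163.48080157] 73.74916677440771
back [-0.01  0.98  0.19] down [-0.16 -0.19  0.97]
23:54:21
```

Request:
arm_command --series '[-0.04,-0.46,0.19,0,-0.04,-0.46,0.19,0,-0.04,-0.46,0.19,0,-0.04,-0.05,0.24,0,-0.04,-0.05,0.24,0,-0.03,-0.03,0.16,0,0,0,0,0]'

```text
clock: 45.18
position: [466.3, 221.0, 168.6]
tool_rot: [2.463, 1.82, 0.365]
contact_force: [0.6, -0.2, -4.7]
finger_gap: 25.8
grip_force: 30.0
```

Request:
arm_command --series '[-0.02,-0.02,0.12,0,-0.01,-0.02,0.08,0,0,0,0,0]'

```text
clock: 45.55
position: [466.4, 221.1, 156.3]
tool_rot: [2.463, 1.82, 0.366]
contact_force: [0.3, -0.1, -5.2]
finger_gap: 25.7
grip_force: 30.0
```

Request:
arm_command --series '[-0.02,-0.02,0.1,0,-0.01,-0.02,0.08,0,0,0,0,0]'

```text
clock: 45.92
position: [465.9, 221.2, 145.0]
tool_rot: [2.463, 1.82, 0.366]
contact_force: [-0.1, -0.1, -4.2]
finger_gap: 25.7
grip_force: 30.0
```

Request:
arm_command --series '[-0.02,-0.02,0.1,0,0,0,0,0]'

```text
clock: 46.18
position: [465.9, 220.9, 138.8]
tool_rot: [2.463, 1.82, 0.366]
contact_force: [1.2, 0.4, -4.8]
finger_gap: 25.2
grip_force: 30.0
```

```bash
python3 m2.py; date +%T
```

```text
t 46.17 p [465.9 220.9 138.8] x [0.276 0.948 0.155] yawx 73.8 z [ 0.223  0.094 -0.97 ] q [ 0.37  0.26 -1.07  2.17  0.48  0.66 -1.31] F [ 1.2  0.4 -4.8] gap 25.2 29.984745383262634
scene bar [377.6 164.7]
scene lip [369.4 185.4]
scene mould [365.2 205.4]
top bar [275.6 219.8]
top mould [284.9 210.8]
origin [506.6 210.   77.9] tilt 33.0 yaw 162.8 res 6.5
off board [-13.4   6. ]
bar by tcp [463.2 219.8 150.4] tool y [ 0.93 -0.3   0.19]
23:54:56
```

Request:
arm_command --series '[-0.02,-0.02,0.1,0,0,0,0,0]'

```text
clock: 46.82
position: [465.7, 220.6, 132.4]
tool_rot: [2.463, 1.82, 0.366]
contact_force: [-0.6, 0.3, -4.2]
finger_gap: 24.3
grip_force: 30.0
```

Request:
arm_command --series '[-0.02,-0.02,0.1,0,0,0,0,0]'

```text
clock: 47.08
position: [465.8, 220.5, 126.3]
tool_rot: [2.463, 1.82, 0.366]
contact_force: [-0.2, -0.6, -5.8]
finger_gap: 22.6
grip_force: 30.0
```

The gap has closed to 22.6, so the bar has squared itself in the jaws and the mould is now only about 11° gate-down. I raise it, move back over the battens and check.

```bash
python3 -c "
from h import *
p,M=st()
plan([(p+[0,0,28],2),(p+[48,-13.6,28],2)],[])"
```

```text
t 47.08 p [465.8 220.5 126.3] x [0.276 0.948 0.155] yawx 73.8 z [ 0.223  0.094 -0.97 ] q [ 0.34  0.28 -1.04  2.18  0.52  0.64 -1.35] F [-0.2 -0.6 -5.8] gap 22.6 29.980417611077428
0.04,0.04,-0.23,0, 0.04,0.04,-0.23,0, 
0.0,0.41,0.08,0, 0.0,0.41,0.08,0, 
end [513.7984626  206.86640244 154.32943182] 73.76911232168922
```

Request:
arm_command --series '[0.04,0.04,-0.23,0,0.04,0.04,-0.23,0,0,0.4,0.08,0,0,0.4,0.08,0,0,0,0,0]'

```text
clock: 47.7
position: [514.0, 206.6, 154.2]
tool_rot: [2.466, 1.818, 0.366]
contact_force: [-0.8, 0.4, -5.5]
finger_gap: 21.7
grip_force: 30.0
```

```bash
python3 m2.py; date +%T
```

```text
t 47.7 p [514.  206.6 154.2] x [0.278 0.948 0.156] yawx 73.6 z [ 0.223  0.094 -0.97 ] q [ 0.4   0.31 -1.05  2.08  0.49  0.71 -1.23] F [-0.8  0.4 -5.5] gap 21.7 29.998205602169037
scene bar [372.5 178.4]
scene lip [371.1 183.8]
scene mould [366.1 208.2]
top bar [279.1 201.6]
origin [531.9 210.4  86.9] tilt 15.2 yaw 164.8 res 3.0
off board [11.9  6.4]
bar by tcp [511.3 205.5 165.8] tool y [ 0.93 -0.3   0.18]
23:55:31
```

Request:
arm_command --series '[-0.05,-0.06,0.3,0,0,0,0,0]'

```text
clock: 48.35
position: [511.6, 207.1, 135.4]
tool_rot: [2.463, 1.821, 0.364]
contact_force: [-0.1, -0.0, -5.0]
finger_gap: 21.4
grip_force: 30.0
```

Request:
arm_command --series '[-0.02,-0.03,0.14,0,0,0,0,0]'

```text
clock: 48.6
position: [513.5, 208.0, 128.4]
tool_rot: [2.462, 1.818, 0.37]
contact_force: [0.5, -2.3, 3.4]
finger_gap: 22.0
grip_force: 30.0
```

Request:
arm_command --series '[0,0,0,0,0,0,0,0,0,0.12,0.02,0,0,0.12,0.02,0,0,0.12,0.02,0,0,0,0,0]' --gripper 0.22

```text
clock: 49.35
position: [533.7, 201.2, 127.9]
tool_rot: [2.464, 1.819, 0.367]
contact_force: [0.4, 0.1, -0.5]
finger_gap: 36.9
grip_force: 0.0
```

```bash
python3 m2.py; date +%T
```

```text
t 49.35 p [533.7 201.2 127.9] x [0.277 0.948 0.156] yawx 73.7 z [ 0.224  0.094 -0.97 ] q [ 0.35  0.37 -0.99  2.07  0.57  0.69 -1.28] F [ 0.4  0.1 -0.5] gap 36.9 0.0
scene bar [371.3 190.6]
scene lip [371.7 187.3]
scene mould [367.1 213.7]
origin [608.9 196.5 174.9] tilt 5.8 yaw 166.6 res 0.3
off board [88.9 -7.5]
bar by tcp [531.1 200.1 139.6] tool y [ 0.93 -0.3   0.19]
23:56:06
```

Request:
arm_command --series '[0,0,0,0,0,0,0,0,0,0,-0.5,0,0,0,-0.8,0,0,0,-0.8,0,0,0,-0.9,0,-0.9,0,0,0,-0.9,0,0,0,-0.9,0,0,0,-0.9,0,0,0,0,0,0,0]' --gripper -0.3

```text
clock: 51.12
position: [432.0, -23.4, 268.4]
tool_rot: [2.467, 1.813, 0.365]
contact_force: [0.8, 0.5, -0.3]
finger_gap: 61.0
grip_force: 0.0
```

```bash
python3 m2.py; python3 - <<'E'
from h import *
print("cast",[[ (np.round(x['uv'],1),round(x['score'],2)) for x in robot.pinpoint('cast',c)[:3]] for c in('scene','top')])
for c in("scene","top"):
    for n in("gate","eye","mould"):
        print(c,n,[(np.round(x['uv'],1),round(x['score'],2)) for x in robot.pinpoint(n,c)[:4]])
    r=[x for x in robot.regions_of("mould",c) if abs(x['uv'][0]-(362 if c=="scene" else 286))<30]
    if r: print(c,cv2.boxPoints(cv2.minAreaRect(cv2.findNonZero(r[0]['pixels'].astype(np.uint8)))).round(1).tolist())
E
date +%T
```

```text
t 51.12 p [432.  -23.4 268.4] x [0.281 0.947 0.155] yawx 73.5 z [ 0.223  0.093 -0.97 ] q [ 0.89 -0.18 -0.78  2.14 -0.3   0.93 -0.03] F [ 0.8  0.5 -0.3] gap 61.0 0.0
scene lip [370.3 186.2]
scene mould [366.  214.3]
top bar [279.9 199.2]
top lip [273.7 229. ]
top mould [285.8 207.3]
origin [521.  215.   33.6] tilt 1.3 yaw 164.6 res 3.9
off board [ 1. 11.]
bar by tcp [429.4 -24.5 280. ] tool y [ 0.93 -0.31  0.19]
cast [[(array([236.8, 202.3]), 0.98)], [(array([393.9, 214.2]), 0.56)]]
scene gate [(array([297.2, 255. ]), 0.85), (array([345. , 160.5]), 0.78), (array([396.6, 157. ]), 0.75), (array([238.7, 203.2]), 0.67)]
scene eye [(array([345.3, 150.8]), 0.82), (array([291.3, 250.3]), 0.69)]
scene mould [(array([366. , 214.3]), 0.9), (array([292.9, 225.5]), 0.71), (array([232.3, 203.1]), 0.7)]
scene [[335.8999938964844, 227.1999969482422], [350.5, 170.60000610351562], [396.1000061035156, 182.3000030517578], [381.5, 239.0]]
top gate [(array([345.7, 146.8]), 0.68), (array([298.1, 264.4]), 0.68), (array([247.2, 273.8]), 0.54)]
top eye [(array([298.8, 267.5]), 0.63), (array([345.2, 142.3]), 0.58), (array([247.5, 271.3]), 0.52)]
top mould [(array([285.8, 207.3]), 0.92)]
top [[254.5, 223.8000030517578], [268.29998779296875, 178.60000610351562], [307.1000061035156, 190.60000610351562], [293.20001220703125, 235.6999969482422]]
23:56:29
```

```bash
python3 -c "
from station import robot
print(robot.finish_job())"
```

```text
the job is handed in; nothing more can be done
None
```

I handed the job in at about 51 s of the 72 s allowed: by the last measurements the gate hangs on the free peg, the cast lies in the tray against its +y wall, and the mould stands level on its battens about 11 mm off centre; its tilt over the tray, about 45° for roughly 0.9 s, was estimated from camera detections and the tool position rather than measured directly, and no verdict came back.

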